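# Load the specimen carrier

## Task

Unscrew the round cover from the specimen carrier's post, turning the knob anticlockwise until the thread lets go, lift it off and lay it flat in the steel tray with its knob up. Then stand every spare pot from the green mat upright in an empty cup of the carrier, fully down and one to a cup. Leave the pots that are already in the carrier in their cups and leave the desk things where they are.

Things in the scene. Friction and masses are not known exactly. Their poses are not given: they have to be found in the camera images.
- carrier: round specimen carrier fixed to the desk, 214 mm in diameter; origin at the centre of its underside on the desk, z up. Six round open cups stand on its base, on a circle of 75 mm radius, 60 degrees apart: 52 mm inside diameter, 58 outside, floor 9 mm and rim 33 mm above the desk. A steel post stands in the middle.
- cup0 (a point): centre of the floor of one of the carrier's six cups, 9 mm above the desk (cup 0; neighbours in number are neighbours round the circle)
- cup1 (a point): centre of the floor of one of the carrier's six cups, 9 mm above the desk (cup 1; neighbours in number are neighbours round the circle)
- cup2 (a point): centre of the floor of one of the carrier's six cups, 9 mm above the desk (cup 2; neighbours in number are neighbours round the circle)
- cup3 (a point): centre of the floor of one of the carrier's six cups, 9 mm above the desk (cup 3; neighbours in number are neighbours round the circle)
- cup4 (a point): centre of the floor of one of the carrier's six cups, 9 mm above the desk (cup 4; neighbours in number are neighbours round the circle)
- cup5 (a point): centre of the floor of one of the carrier's six cups, 9 mm above the desk (cup 5; neighbours in number are neighbours round the circle)
- post_top (a point): centre of the top of the carrier's fixed post, 128 mm above the desk. The post is 44 mm in diameter up to 74 mm, then carries a coarse single-start right-handed screw thread, 36 mm over the crests, pitch 8 mm, up to 102 mm, then a plain 24 mm pin. The cover must be above this top before it goes sideways.
- cover: white round hold-down cover, screwed right down on the post, its underside 74 mm above the desk at the start: flat disc 164 mm in diameter, 5 mm thick, and on it a hub 47 mm wide with a knob on top. Origin at the centre of the disc's underside, z up along the screw axis. Total height 60 mm, about 0.2 kg.
- knob (a point): point on the cover's axis at mid-height of its ribbed round knob, 48 mm above the disc's underside; the knob is 44 mm in diameter and 24 mm high. Anticlockwise from above unscrews: easy to turn, climbs 8 mm a turn, lets go after about two turns, drops a little at the thread's end, then lifts freely straight up; until then it is held down. Turning farther does no harm.
- tray: empty square open steel tray fixed on the desk, 200 mm by 200 mm outside, 192 mm inside, rim 22 mm high, floor 4 mm above the desk; origin at the centre of its underside. It is to the left or to the right of the carrier.
- mat: flat green square mat, 200 mm by 200 mm, 3 mm thick, fixed on the desk on the other side of the carrier from the tray; the spare pots stand on it. Origin at the centre of its underside.
- pot0: spare specimen pot, closed: white cylinder 44 mm in diameter and 60 mm high with a grey cap as its top 18 mm and a weighted steel foot 10 mm high, slightly tapered, so it is bottom-heavy; about 120 g; standing upright on the mat at the start. Origin at the centre of its underside, z up. From two to four of the five spares are there; the rest are absent (None)
- pot1: spare specimen pot, closed: white cylinder 44 mm in diameter and 60 mm high with a grey cap as its top 18 mm and a weighted steel foot 10 mm high, slightly tapered, so it is bottom-heavy; about 120 g; standing upright on the mat at the start. Origin at the centre of its underside, z up. From two to four of the five spares are there; the rest are absent (None)
- pot2: spare specimen pot, closed: white cylinder 44 mm in diameter and 60 mm high with a grey cap as its top 18 mm and a weighted steel foot 10 mm high, slightly tapered, so it is bottom-heavy; about 120 g; standing upright on the mat at the start. Origin at the centre of its underside, z up. From two to four of the five spares are there; the rest are absent (None)
- pot3: spare specimen pot, closed: white cylinder 44 mm in diameter and 60 mm high with a grey cap as its top 18 mm and a weighted steel foot 10 mm high, slightly tapered, so it is bottom-heavy; about 120 g; standing upright on the mat at the start. Origin at the centre of its underside, z up. From two to four of the five spares are there; the rest are absent (None)
- pot4: spare specimen pot, closed: white cylinder 44 mm in diameter and 60 mm high with a grey cap as its top 18 mm and a weighted steel foot 10 mm high, slightly tapered, so it is bottom-heavy; about 120 g; standing upright on the mat at the start. Origin at the centre of its underside, z up. From two to four of the five spares are there; the rest are absent (None)
- kept0: specimen pot already standing in one of the carrier's cups, same shape as the spares (44 mm diameter, 60 mm high), origin at the centre of its underside; one or two of the four are there, the rest are absent (None)
- kept1: specimen pot already standing in one of the carrier's cups, same shape as the spares (44 mm diameter, 60 mm high), origin at the centre of its underside; one or two of the four are there, the rest are absent (None)
- kept3: specimen pot already standing in one of the carrier's cups, same shape as the spares (44 mm diameter, 60 mm high), origin at the centre of its underside; one or two of the four are there, the rest are absent (None)
- kept4: specimen pot already standing in one of the carrier's cups, same shape as the spares (44 mm diameter, 60 mm high), origin at the centre of its underside; one or two of the four are there, the rest are absent (None)
- tape: roll of paper tape lying flat on the desk in front of the carrier, 60 mm outside diameter, 20 mm high; leave alone
- stapler: stapler, 140 mm long and 47 mm high, beyond the carrier; leave alone
- stamp: rubber stamp standing on its 40 mm by 30 mm foot with a round wooden handle, 70 mm high, beyond the carrier to the left; leave alone
Things that resemble listed ones, but are neither listed nor needed, are in the scene too. What is shaped like the pot1 but yellow is not meant.

How it is judged:
On the way, in this order (a step that is already met when the one before it is completed fails the run):
1. the cover is unscrewed and lifted clear above the post (z of cover in the frame of carrier above 0.128 m and horizontal distance between cover and carrier below 0.06 m), for 0.05 s.
2. the cover lies flat in the steel tray, knob up, let go (horizontal distance between cover and tray below 0.03 m and z of cover in the frame of tray below 0.01 m and angle between cover's own z axis and vertical below 0.08 rad and linear speed of cover below 0.03 m/s and contact force between cover and the fingers below 0.1 N), for 0.2 s.
At the end, for the whole second after the job is handed in: Cover flat in the tray, knob up (centre within 30 mm of the tray's, underside at most 10 mm up); every spare pot and every pot already in the carrier stands in a cup (within 10 mm of its centre, base at most 14 mm above the desk, tilt under 0.15 rad), all at rest (horizontal distance between cover and tray below 0.03 m and z of cover in the frame of tray below 0.01 m and angle between cover's own z axis and vertical below 0.08 rad and linear speed of each of cover, pot0, pot1, pot2, pot3, pot4, kept0, kept1, kept3, kept4 below 0.03 m/s and (horizontal distance between pot0 and cup0 below 0.01 m or horizontal distance between pot0 and cup1 below 0.01 m or horizontal distance between pot0 and cup2 below 0.01 m or horizontal distance between pot0 and cup3 below 0.01 m or horizontal distance between pot0 and cup4 below 0.01 m or horizontal distance between pot0 and cup5 below 0.01 m) and z of each of pot0, pot1, pot2, pot3, pot4, kept0, kept1, kept3, kept4 in the frame of carrier below 0.014 m and angle between each of pot0, pot1, pot2, pot3, pot4, kept0, kept1, kept3, kept4's own z axis and vertical below 0.15 rad and (horizontal distance between pot1 and cup0 below 0.01 m or horizontal distance between pot1 and cup1 below 0.01 m or horizontal distance between pot1 and cup2 below 0.01 m or horizontal distance between pot1 and cup3 below 0.01 m or horizontal distance between pot1 and cup4 below 0.01 m or horizontal distance between pot1 and cup5 below 0.01 m) and (horizontal distance between pot2 and cup0 below 0.01 m or horizontal distance between pot2 and cup1 below 0.01 m or horizontal distance between pot2 and cup2 below 0.01 m or horizontal distance between pot2 and cup3 below 0.01 m or horizontal distance between pot2 and cup4 below 0.01 m or horizontal distance between pot2 and cup5 below 0.01 m) and (horizontal distance between pot3 and cup0 below 0.01 m or horizontal distance between pot3 and cup1 below 0.01 m or horizontal distance between pot3 and cup2 below 0.01 m or horizontal distance between pot3 and cup3 below 0.01 m or horizontal distance between pot3 and cup4 below 0.01 m or horizontal distance between pot3 and cup5 below 0.01 m) and (horizontal distance between pot4 and cup0 below 0.01 m or horizontal distance between pot4 and cup1 below 0.01 m or horizontal distance between pot4 and cup2 below 0.01 m or horizontal distance between pot4 and cup3 below 0.01 m or horizontal distance between pot4 and cup4 below 0.01 m or horizontal distance between pot4 and cup5 below 0.01 m) and (horizontal distance between kept0 and cup0 below 0.01 m or horizontal distance between kept0 and cup1 below 0.01 m or horizontal distance between kept0 and cup2 below 0.01 m or horizontal distance between kept0 and cup3 below 0.01 m or horizontal distance between kept0 and cup4 below 0.01 m or horizontal distance between kept0 and cup5 below 0.01 m) and (horizontal distance between kept1 and cup0 below 0.01 m or horizontal distance between kept1 and cup1 below 0.01 m or horizontal distance between kept1 and cup2 below 0.01 m or horizontal distance between kept1 and cup3 below 0.01 m or horizontal distance between kept1 and cup4 below 0.01 m or horizontal distance between kept1 and cup5 below 0.01 m) and (horizontal distance between kept3 and cup0 below 0.01 m or horizontal distance between kept3 and cup1 below 0.01 m or horizontal distance between kept3 and cup2 below 0.01 m or horizontal distance between kept3 and cup3 below 0.01 m or horizontal distance between kept3 and cup4 below 0.01 m or horizontal distance between kept3 and cup5 below 0.01 m) and (horizontal distance between kept4 and cup0 below 0.01 m or horizontal distance between kept4 and cup1 below 0.01 m or horizontal distance between kept4 and cup2 below 0.01 m or horizontal distance between kept4 and cup3 below 0.01 m or horizontal distance between kept4 and cup4 below 0.01 m or horizontal distance between kept4 and cup5 below 0.01 m)); the robot touches nothing.
It fails at once if a pot that was already in the carrier is taken out of its cup (distance of any of kept0, kept1, kept3, kept4 from where it was at the start of the episode above 0.03 m).
It fails at once if a bystander (tape roll, stapler, rubber stamp) is moved more than 40 mm or knocked over (distance of any of tape, stapler, stamp from where it was at the start of the episode above 0.04 m or angle between any of tape, stapler, stamp's own z axis and vertical above 0.5 rad).
Of kept0, kept1, kept3, kept4 only 1 to 2 are there at a start; the rules pass over those that are not, and their reading is None.
Of pot0, pot1, pot2, pot3, pot4 only 2 to 4 are there at a start; the rules pass over those that are not, and their reading is None.
At some moment in a run one of pot0, pot1, pot2, pot3, pot4 may be knocked a few centimetres aside while the robot is not near it.
It also fails if it takes over 210 s, if anything falls off the work surface, if the arm or the gripper's body presses on something with over 40 N, if the wrist force passes 120 N, or if a joint passes its speed limit or range.

## Robot

A 7-joint arm with a two-finger parallel gripper is mounted at the origin on the work surface. World frame = base frame: x ahead of the robot, y to its left, z up, the work surface at z = 0. Lengths are in m, angles in rad, forces in N, time in s.
With the tool pointing down it reaches from about 0.425 to 0.825 m from the base axis. Payload 3.6 kg.
Tool frame: the origin (TCP) lies midway between the tips of the shut fingers; the grasp point (between the pads) lies 19 mm behind it (arm.grip_depth is the distance from the TCP to the grasp point, in m); z points along the fingers, y is the direction in which the jaws open and shut (so a half turn about z gives the same grasp; the last joint's range is limited). The gripper opens to 85 mm and grips with 20 to 120 N. Pads are 22 mm wide; open, the fingers measure 114 mm over their backs; the gripper's body (76 mm by 85 mm) begins 54 mm behind the grasp point. The pads swing forward as they close: fully open they stand 13 mm farther back than shut.
Start: joints at [-1.361, 0.615, -0.013, 1.423, 0.008, 1.103, -0.04], TCP at [0.152, 0.632, 0.231] pointing down, gripper open.
Joint ranges: [-3.12, 3.12], [-0.3, 2.06], [-1.34, 1.32], [0.26, 2.42], [-1.36, 4.5], [0.01, 1.98], [-2.84, 2.84]. Speed limits (rad/s): [2.79, 2.79, 3.14, 3.14, 3.14, 3.14, 3.14].

## Interface

Orientations are given as a 3x3 rotation matrix whose columns are the frame's x, y, z axes.
In Python, from station import arm, viewer gives the robot as it stands. The module is installed in compiled form; this text tells all that it offers.
- The arm moves only by the shell command python3 -m pendant 'ROWS' [FORCE]. ROWS is JSON, one flat list of numbers, 7 for each row, row after row: the finger opening in m, from 0 to 0.0854, then the shift along the world's x, y, z in m, then the turn, a rotation vector about the world's x, y, z in degrees. A call has 1 to 10 rows; each row is the pose to reach, as a shift and turn from the pose measured when the call began; what a row does not reach only later rows make up. A row lasts 1/8 s, in which the tool goes at most 62.5 mm and 10.7 degrees, less where a joint would pass 70% of its speed; a pose out of reach is approached as far as the arm can. A call with a gripper value outside its range is refused whole. The fingers move at their own pace and stop on an object; FORCE is the grip in N (left out, the last holds). Time passes only in rows, so rows that repeat a pose let the fingers close. It gives the time, the measured TCP pose, the force and the opening at its end, in the units of the state.
- arm.get_state(): the state, without advancing time (a new reading comes with each control period).
- viewer.read_camera(name): name is "side" or "top" or "wrist"; returns a dict with "image" (384x512x3 uint8, red, green, blue), "z_map" (384x512 float32, m along the optical axis (not along the pixel's ray), 0 where there is no reading), "fx", "fy", "cx", "cy" (pixels), "position" and "attitude" of the camera in the world. Camera axes: x right, y up, looking along -z (the intrinsics and any distortion apply to the point x, -y, -z); pixel columns grow to the right and rows downward; lengths in m; the calibration is good to about 2 mm. The wrist camera is an equidistant fisheye: a pixel r from the principal point sees the ray r / f radians off the axis. A picture is of the moment at which its call begins.
- arm.finish_job(): hands the job in, once; it reports no verdict.
The state is a dict: "time_s": time; "joints": joint angles; "joint_velocities": joint speeds; "tau": joint torques, N m; "ee_pos": TCP position; "tool_rot": TCP orientation; "ft_force": force on the tool from outside, world axes, zero at the start; "ft_torque": the same for the moment, N m; "finger_gap": finger opening in m.
Only numpy, scipy, OpenCV 4.12 (cv2) and the standard library are available. Lean on these libraries where they do the work, as an engineer would, in place of code of your own. Each camera call takes 0.05 s, during which the arm holds its last target.

## Working session

There is one attempt and no reset: what is moved stays moved. The work goes in short steps, Python scripts to look and compute and a shell command to move; the robot and the scene stay as the last step left them, time stands still between calls to the robot, and variables do not carry over. Pictures are saved under pics/ and viewed, and the job is handed in when it is done.

```bash
ls; mkdir -p pics
cat > h.py <<'E'
import numpy as np, cv2
from station import arm, viewer
def snap(n,f):
    c=viewer.read_camera(n); cv2.imwrite(f'pics/{f}.png',c['image'][:,:,::-1]); 
    np.savez(f'pics/{f}.npz',**c); return c
def ray(c,u,v):
    x=(u-c['cx'])/c['fx'];y=(v-c['cy'])/c['fy']
    d=np.array([x,-y,-1.0]); return np.array(c['attitude'])@d
def onplane(c,u,v,z):
    d=ray(c,u,v);p=np.array(c['position']);return p+d*(z-p[2])/d[2]
def cloud(c):
    h,w=c['z_map'].shape;u,v=np.meshgrid(np.arange(w),np.arange(h))
    x=(u-c['cx'])/c['fx'];y=(v-c['cy'])/c['fy'];z=c['z_map']
    P=np.stack([x*z,-y*z,-z],-1)@np.array(c['attitude']).T+np.array(c['position'])
    P[z==0]=np.nan; return P
E
python3 - <<'E'
from h import *
for n in ['side','top','wrist']:
    c=snap(n,n+'0');print(n,c['position'],np.array(c['attitude']).round(3).tolist(),c['fx'],c['fy'],c['cx'],c['cy'],[k for k in c])
s=arm.get_state();print(s)
print(arm.grip_depth)
E
```

```text
pics
side [ 0.1853479  -0.51345526  0.84673794] [[0.86, 0.363, -0.359], [-0.51, 0.638, -0.577], [0.019, 0.679, 0.734]] 387.17086272893397 387.17086272893397 254.98998405764226 196.71293576851645 ['image', 'z_map', 'fx', 'fy', 'cx', 'cy', 'position', 'attitude']
top [0.38952998 0.07857633 1.31700438] [[-0.008, 0.992, -0.128], [-1.0, -0.005, 0.025], [0.024, 0.129, 0.991]] 420.1175013045579 420.1175013045579 250.0051014957965 193.28048893441218 ['image', 'z_map', 'fx', 'fy', 'cx', 'cy', 'position', 'attitude']
wrist [0.08632407 0.64875299 0.37265283] [[0.235, -0.937, -0.26], [0.972, 0.226, 0.066], [-0.003, -0.268, 0.963]] 297.3186396354542 297.3186396354542 250.98204594157974 192.5255081422723 ['image', 'z_map', 'fx', 'fy', 'cx', 'cy', 'position', 'attitude']
{'time_s': 0.15, 'joints': array([-1.36150207,  0.61568979, -0.01262096,  1.42454466,  0.0081108 ,
        1.10339311, -0.04038569]), 'joint_velocities': array([ 0.00033414, -0.00228711,  0.000101  , -0.00431961,  0.00138149,
        0.0002637 ,  0.00090176]), 'tau': array([ 9.57271186e-04, -4.69659555e+01,  2.59942068e-01, -1.71252090e+01,
        1.00985117e-02,  7.07257219e-03,  5.03488877e-06]), 'ee_pos': array([0.15169858, 0.63144511, 0.23040439]), 'tool_rot': array([[-9.72349399e-01,  2.33530414e-01, -4.39168646e-04],
       [ 2.33530826e-01,  9.72347473e-01, -1.93544323e-03],
       [-2.49603354e-05, -1.98448648e-03, -9.99998031e-01]]), 'ft_force': array([-0.7199262 , -0.47051996,  0.63334992]), 'ft_torque': array([ 0.03294831, -0.01315993, -0.00852937]), 'finger_gap': 0.08540527168718147}
0.0187
```

View pics/top0.png

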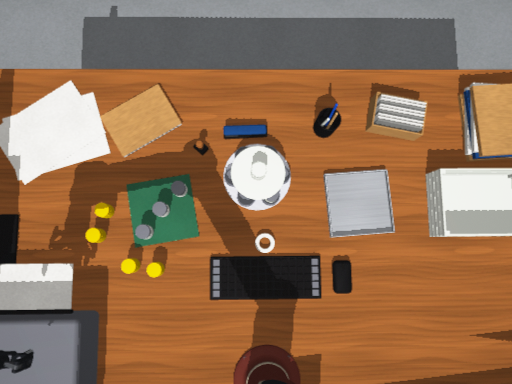

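View pics/side0.png

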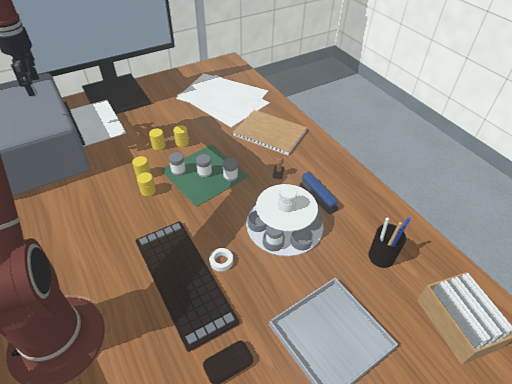

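View pics/wrist0.png

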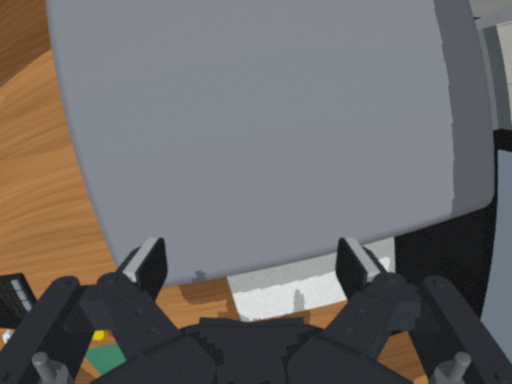

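The top view shows the carrier and cover at about (258,176), the tray at (359,203) and the mat at (163,210). Three white pots stand on the mat at (143,232), (161,209) and (179,188). Four yellow lookalikes are off the mat at (103,210), (94,235), (128,266) and (154,270). Next I'll measure positions and take close crops.

Run:
```python
from h import *
t=dict(np.load('pics/top0.npz'));s=dict(np.load('pics/side0.npz'))
P=cloud(t);Q=cloud(s)
def show(c,u0,u1,v0,v1,k,f):
    im=c['image'][v0:v1,u0:u1,::-1];cv2.imwrite(f,cv2.resize(im,None,fx=k,fy=k,interpolation=cv2.INTER_CUBIC))
show(s,230,345,175,260,6,'pics/c1.png')
show(t,80,300,130,285,3.5,'pics/c2.png')
# pots: top of caps z~0.063 in the mat region
hs=cv2.cvtColor(t['image'],cv2.COLOR_RGB2HSV)
for nm,c,PP in (('top',t,P),('side',s,Q)):
    m=((abs(PP[...,2]-0.063)<0.006)&np.isfinite(PP[...,2])).astype(np.uint8)
    n,l,st,ce=cv2.connectedComponentsWithStats(m)
    for i in range(1,n):
        if 40<st[i,4]<600: 
            p=PP[l==i];print(nm,ce[i].round(),st[i,4],p.mean(0).round(4),np.ptp(p,0).round(3),c['image'][l==i].mean(0).round())
# green mat, cover
for nm,c,PP in (('top',t,P),('side',s,Q)):
    h=cv2.cvtColor(c['image'],cv2.COLOR_RGB2HSV)
    g=(h[...,0]>60)&(h[...,0]<95)&(h[...,1]>100)
    print(nm,'mat',cv2.minAreaRect(PP[g][:,:2].astype(np.float32)))
    kn=(abs(PP[...,2]-0.134)<0.004);k=PP[kn];k=k[(k[:,0]>.4)&(k[:,0]<.8)&(abs(k[:,1])<.3)]
    print('knob',len(k),k.mean(0),(k.max(0)+k.min(0))/2,np.ptp(k,0))
    kn=(abs(PP[...,2]-0.079)<0.003);k=PP[kn];k=k[(k[:,0]>.4)&(k[:,0]<.8)&(abs(k[:,1])<.2)]
    print('disc',len(k),cv2.minEnclosingCircle(k[:,:2].astype(np.float32)))
    kn=(abs(PP[...,2]-0.022)<0.004);k=PP[kn];k=k[(k[:,0]>.3)&(k[:,0]<.75)&(k[:,1]<-.12)&(k[:,1]>-.45)]
    print('tray',len(k),cv2.minAreaRect(k[:,:2].astype(np.float32)))
```

```text
top [473. 130.] 99 [ 0.7459 -0.6478  0.0626] [0.149 0.017 0.012] [147. 143. 138.]
top [391. 129.] 63 [ 0.7499 -0.3914  0.0642] [0.023 0.101 0.011] [178. 132.  79.]
top [437. 205.] 123 [ 0.5148 -0.5198  0.0636] [0.198 0.014 0.012] [149. 149. 143.]
top [178. 188.] 163 [0.5704 0.2629 0.063 ] [0.04  0.043 0.011] [82. 83. 88.]
top [102. 210.] 148 [0.5058 0.489  0.0604] [0.04  0.042 0.01 ] [211. 185.   0.]
top [159. 208.] 166 [0.5081 0.3178 0.0629] [0.039 0.04  0.011] [130. 132. 140.]
top [143. 231.] 173 [0.4404 0.366  0.0628] [0.042 0.042 0.011] [130. 132. 140.]
top [ 93. 235.] 157 [0.4304 0.5121 0.0607] [0.041 0.042 0.01 ] [236. 211.   0.]
top [129. 266.] 142 [0.34   0.4051 0.0603] [0.04  0.041 0.009] [239. 216.   1.]
top [154. 270.] 151 [0.3274 0.3303 0.06  ] [0.04  0.041 0.009] [239. 216.   1.]
top [ 93. 330.] 59 [0.16   0.5007 0.0626] [0.099 0.014 0.011] [55. 56. 60.]
top [ 92. 367.] 49 [0.0569 0.5    0.0627] [0.09  0.003 0.012] [54. 55. 59.]
top [265. 369.] 101 [0.0449 0.0079 0.0611] [0.054 0.12  0.012] [88. 71. 61.]
side [498.   5.] 82 [2.3771 0.6523 0.0633] [0.025 0.171 0.012] [228
[... 1224 characters left out ...]
88277] [ 0.69401749 -0.08099558  0.13402016] [0.20411217 0.24787733 0.0077429 ]
disc 1618 ((0.6767106056213379, -0.05487162619829178), 0.18190953135490417)
tray 615 ((0.5234214663505554, -0.28245973587036133), (0.27666735649108887, 0.4765211045742035), 82.6929702758789)
side mat ((0.4916757345199585, 0.24167966842651367), (0.13463202118873596, 0.05528167635202408), 8.315634727478027)
knob 206 [ 0.63300173 -0.00679238  0.13481886] [ 0.69564927 -0.08267219  0.1339363 ] [0.20496929 0.25002586 0.00785721]
disc 1547 ((0.6814870834350586, -0.04375343397259712), 0.17465241253376007)
tray 1415 ((0.5223671793937683, -0.28134119510650635), (0.27491968870162964, 0.48267725110054016), 82.49732208251953)
```

View pics/c1.png

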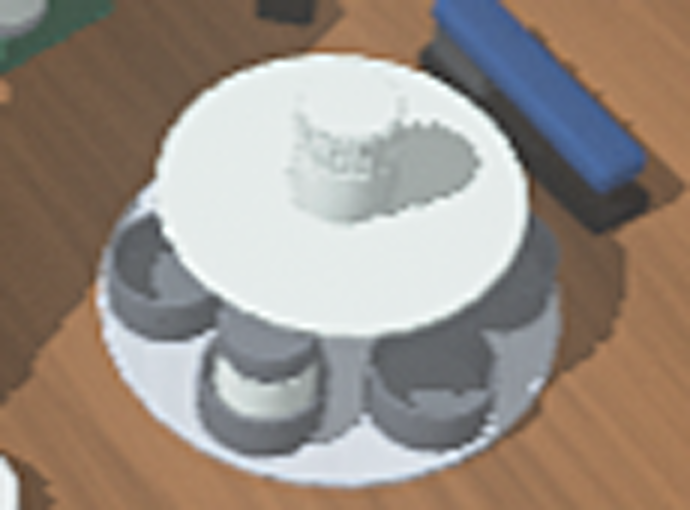

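View pics/c2.png

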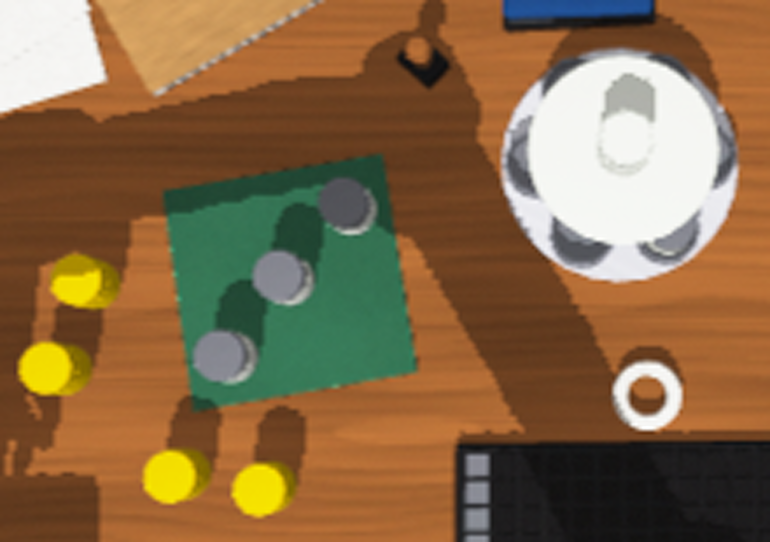

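The crops show one kept pot (side crop, grey cap at (265,345)) and empty cups either side of it. The three grey-capped white pots on the mat are the spares, and the yellow pots are decoys. Now I'll refine the cover and tray positions.

Run:
```python
from h import *
for nm in('top','side'):
    c=dict(np.load(f'pics/{nm}0.npz'));P=cloud(c)
    def sel(z,dz,x0,x1,y0,y1):
        return P[(abs(P[...,2]-z)<dz)&(P[...,0]>x0)&(P[...,0]<x1)&(P[...,1]>y0)&(P[...,1]<y1)]
    k=sel(.134,.004,.55,.72,-.08,.08);print(nm,'knobtop',len(k),k.mean(0),(k.max(0)+k.min(0))/2,np.ptp(k,0))
    k=sel(.079,.003,.45,.8,-.15,.15);print('disc',len(k),cv2.minEnclosingCircle(k[:,:2].astype(np.float32)))
    k=sel(.0045,.004,.5,.8,-.15,.15)
    k=sel(.022,.004,.35,.7,-.42,-.12);print('tray rim',len(k),cv2.minAreaRect(k[:,:2].astype(np.float32)))
    k=sel(.01,.014,.3,.75,-.42,-.12)
    # tray floor colour
    h=cv2.cvtColor(c['image'],cv2.COLOR_RGB2HSV)
    m=(h[...,1]<60)&(P[...,0]>.35)&(P[...,0]<.7)&(P[...,1]<-.13)&(P[...,1]>-.44)&(P[...,2]>.001)&(P[...,2]<.03)
    k=P[m];print('tray all',len(k),cv2.minAreaRect(k[:,:2].astype(np.float32)), np.median(k[:,2]))
    m=(h[...,1]<60)&(P[...,0]>.45)&(P[...,0]<.78)&(P[...,1]<.14)&(P[...,1]>-.14)&(P[...,2]>.0)&(P[...,2]<.012)
    k=P[m];print('carrier base',len(k),cv2.minEnclosingCircle(k[:,:2].astype(np.float32)))
    # stapler/stamp extents
    k=P[(P[...,0]>.70)&(P[...,0]<.85)&(abs(P[...,1])<.25)&(P[...,2]>.015)&(P[...,2]<.12)];
    if nm=='top':print('beyond',k.min(0),k.max(0))
```

```text
top knobtop 161 [0.61267716 0.02289384 0.13387794] [0.61296968 0.02277973 0.13402016] [0.04201655 0.04032671 0.0077429 ]
disc 1604 ((0.6130030155181885, 0.022718461230397224), 0.08178259432315826)
tray rim 306 ((0.4906635582447052, -0.2564464807510376), (0.2656961679458618, 0.28493449091911316), 4.053250312805176)
tray all 3408 ((0.492381751537323, -0.25988394021987915), (0.2706363797187805, 0.2773118019104004), 3.888110399246216) 0.004429990178266174
carrier base 899 ((0.6482431292533875, 0.0477927029132843), 0.14879253506660461)
beyond [ 0.70003935 -0.22912322  0.01500913] [0.80785678 0.22160422 0.11894486]
side knobtop 181 [0.61322825 0.01955131 0.13496214] [0.61480648 0.0201576  0.1339363 ] [0.04328371 0.04436628 0.00785721]
disc 1514 ((0.6150187849998474, 0.02156389318406582), 0.08259502798318863)
tray rim 775 ((0.4887954592704773, -0.2555120885372162), (0.2742176055908203, 0.2889074683189392), 3.9287588596343994)
tray all 8172 ((0.4974556565284729, -0.2621544897556305), (0.28876760601997375, 0.2750975489616394), 2.25034236907959) 0.005896070289329536
carrier base 1138 ((0.6457851529121399, 0.02432946301996708), 0.1378549486398697)
```

```bash
python3 -m pendant '[0.085,0.0,0.0,0.05,0,0,-10, 0.085,0.03,-0.04,0.06,0,0,-20, 0.085,0.06,-0.08,0.06,0,0,-30, 0.085,0.1,-0.125,0.06,0,0,-40, 0.085,0.135,-0.175,0.06,0,0,-50, 0.085,0.17,-0.22,0.06,0,0,-60, 0.085,0.205,-0.265,0.06,0,0,-70, 0.085,0.24,-0.315,0.06,0,0,-80, 0.085,0.275,-0.36,0.06,0,0,-90, 0.085,0.31,-0.41,0.06,0,0,-100]'
python3 -c "
from h import *
s=arm.get_state();print(s['joints'].round(2),s['ee_pos'])"
```

```text
time_s: 1.4
ee_pos: [0.4624, 0.2204, 0.2903]
tool_rot: [[0.403, 0.915, -0.002], [0.915, -0.403, 0.001], [0.0, -0.002, -1.0]]
ft_force: [-0.4, 0.2, -0.9]
finger_gap: 0.0852
[-0.85  0.37  0.52  1.74 -0.21  1.09 -0.68] [0.46235026 0.22036743 0.29032498]
```

```bash
python3 -m pendant '[0.085,0.035,-0.045,0,0,0,-10, 0.085,0.07,-0.09,0,0,0,-20, 0.085,0.105,-0.135,0,0,0,-30, 0.085,0.135,-0.18,0,0,0,-40, 0.085,0.152,-0.198,0,0,0,-50, 0.085,0.152,-0.198,-0.04,0,0,-60, 0.085,0.152,-0.198,-0.04,0,0,-70, 0.085,0.152,-0.198,-0.04,0,0,-80, 0.085,0.152,-0.198,-0.04,0,0,-90, 0.085,0.152,-0.198,-0.04,0,0,-100]'
python3 - <<'E'
from h import *
s=arm.get_state();print(s['joints'].round(2),s['ee_pos'])
c=snap('wrist','w1');c=snap('side','s1')
E
```

```text
time_s: 2.65
ee_pos: [0.6141, 0.0228, 0.2498]
tool_rot: [[0.828, -0.56, 0.001], [-0.56, -0.828, 0.002], [-0.001, -0.002, -1.0]]
ft_force: [0.5, 0.2, 0.2]
finger_gap: 0.0851
[-0.59  0.7   0.96  1.53 -0.6   1.23 -1.7 ] [0.61409355 0.0227545  0.24982066]
```

View pics/w1.png

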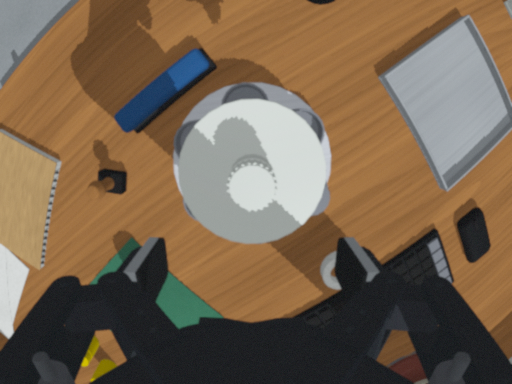

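```bash
python3 -m pendant '[0.085,0,-0.001,-0.03,0,0,-10, 0.085,0,-0.001,-0.06,0,0,-20, 0.085,0,-0.001,-0.09,0,0,-30, 0.085,0,-0.001,-0.12,0,0,-40, 0.085,0,-0.001,-0.145,0,0,-40, 0.085,0,-0.001,-0.145,0,0,-40, 0.04,0,-0.001,-0.145,0,0,-40,0.03,0,-0.001,-0.145,0,0,-40,0.03,0,-0.001,-0.145,0,0,-40,0.03,0,-0.001,-0.145,0,0,-40]' 60
python3 - <<'E'
from h import *
s=arm.get_state();print(s['joints'].round(2),s['ee_pos'],s['ft_force'],s['ft_torque'])
c=snap('wrist','w2');c=snap('side','s2')
E
```

```text
time_s: 4.0
ee_pos: [0.6149, 0.0215, 0.1063]
tool_rot: [[0.281, -0.96, 0.004], [-0.96, -0.281, 0.001], [0.0, -0.004, -1.0]]
ft_force: [-2.1, 0.4, 5.7]
finger_gap: 0.0416
[-0.6   0.92  1.01  1.69 -0.89  1.06 -2.15] [0.61493854 0.02150205 0.10633854] [-2.08186824  0.42682421  5.74416865] [0.0585068  0.15599397 0.00911733]
```

View pics/s2.png

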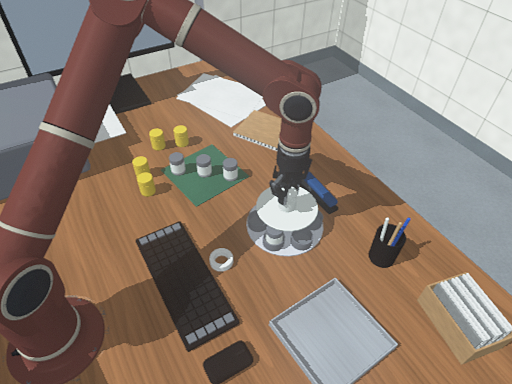

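The side view shows the fingers around the knob at (290,196), and the gap of 41.6 mm means it is gripped. Now turning anticlockwise, rising with the pitch.

```bash
python3 -m pendant '[0.03,0,0,0.0002,0,0,10, 0.03,0,0,0.0004,0,0,20, 0.03,0,0,0.0007,0,0,30, 0.03,0,0,0.0009,0,0,40, 0.03,0,0,0.0011,0,0,50, 0.03,0,0,0.0013,0,0,60, 0.03,0,0,0.0016,0,0,70, 0.03,0,0,0.0018,0,0,80, 0.03,0,0,0.002,0,0,90, 0.03,0,0,0.0022,0,0,100]'
python3 - <<'E'
from h import *
s=arm.get_state();print(s['joints'].round(2),s['ee_pos'],s['ft_force'],s['ft_torque'])
c=snap('side','s3')
P=cloud(c);k=P[(P[...,2]>.07)&(P[...,2]<.09)&(abs(P[...,0]-.57)<.01)&(abs(P[...,1]-.0)<.03)];print(np.median(k[:,2]))
E
```

```text
time_s: 5.35
ee_pos: [0.6144, 0.0217, 0.1081]
tool_rot: [[0.894, 0.448, -0.002], [0.448, -0.894, 0.004], [-0.0, -0.004, -1.0]]
ft_force: [0.6, 0.5, -1.9]
finger_gap: 0.0419
[-0.4   0.76  0.57  1.67 -0.52  0.86 -0.71] [0.61444713 0.02172078 0.10807005] [ 0.63676802  0.48210582 -1.92211786] [-0.04862424  0.03081686 -0.04650169]
0.0821691289185148
```

```bash
python3 -m pendant '[0.03,0,0,0.0002,0,0,10, 0.03,0,0,0.0004,0,0,20, 0.03,0,0,0.0007,0,0,30, 0.03,0,0,0.0009,0,0,40, 0.03,0,0,0.0011,0,0,50, 0.03,0,0,0.0013,0,0,60, 0.03,0,0,0.0016,0,0,70, 0.03,0,0,0.0018,0,0,80, 0.03,0,0,0.002,0,0,90, 0.03,0,0,0.0022,0,0,100]'
python3 -c "
from h import *
s=arm.get_state();print(s['joints'].round(2),s['ee_pos'],s['ft_force'],s['ft_torque'])"
python3 -m pendant '[0.03,0,0,0.0002,0,0,10, 0.03,0,0,0.0004,0,0,20, 0.03,0,0,0.0007,0,0,30, 0.03,0,0,0.0009,0,0,40, 0.03,0,0,0.0011,0,0,50, 0.03,0,0,0.0013,0,0,60, 0.03,0,0,0.0016,0,0,70, 0.03,0,0,0.0018,0,0,80, 0.03,0,0,0.002,0,0,90, 0.03,0,0,0.0022,0,0,100]'
python3 - <<'E'
from h import *
s=arm.get_state();print(s['joints'].round(2),s['ee_pos'],s['ft_force'],s['ft_torque'])
c=snap('side','s4')
P=cloud(c);k=P[(P[...,2]>.07)&(P[...,2]<.1)&(abs(P[...,0]-.57)<.01)&(abs(P[...,1]-.0)<.03)];print(np.median(k[:,2]))
E
```

```text
time_s: 6.65
ee_pos: [0.614, 0.0217, 0.1101]
tool_rot: [[-0.602, 0.799, -0.005], [0.799, 0.602, -0.003], [0.001, -0.005, -1.0]]
ft_force: [1.1, 0.7, -1.8]
finger_gap: 0.0421
[-0.12  0.7   0.09  1.66 -0.07  0.79  0.64] [0.61398039 0.02171192 0.11013405] [ 1.13910218  0.66008788 -1.83611805] [ 0.15562338  0.02584272 -0.0211504 ]
time_s: 7.9
ee_pos: [0.614, 0.0213, 0.1124]
tool_rot: [[-0.68, -0.733, 0.004], [-0.733, 0.68, -0.005], [0.001, -0.006, -1.0]]
ft_force: [-0.1, 0.6, -0.2]
finger_gap: 0.0416
[ 0.17  0.72 -0.4   1.66  0.36  0.84  2.  ] [0.61404415 0.02126981 0.11236622] [-0.07904297  0.59239702 -0.15286575] [ 0.0922998  -0.04216706 -0.04597435]
0.08661902242355624
```

```bash
python3 -m pendant '[0.03,0,0,0.0002,0,0,10, 0.03,0,0,0.0004,0,0,20, 0.03,0,0,0.0007,0,0,30, 0.03,0,0,0.0009,0,0,40,0.03,0,0,0.001,0,0,45,0.03,0,0,0.001,0,0,45,0.085,0,0,0.001,0,0,45,0.085,0,0,0.001,0,0,45,0.085,0,0,0.001,0,0,45]'
python3 -c "
from h import *
s=arm.get_state();print(s['joints'].round(2),s['ee_pos'],s['ft_force'],s['ft_torque'])"
python3 -m pendant '[0.085,0,0,0,0,0,-10, 0.085,0,0,0,0,0,-20, 0.085,0,0,0,0,0,-30, 0.085,0,0,0,0,0,-40, 0.085,0,0,0,0,0,-50, 0.085,0,0,0,0,0,-60, 0.085,0,0,0,0,0,-70, 0.085,0,0,0,0,0,-80, 0.085,0,0,0,0,0,-90, 0.085,0,0,0,0,0,-100]'
python3 -c "
from h import *
s=arm.get_state();print(s['joints'].round(2),s['ee_pos'],s['ft_force'],s['ft_torque'])"
```

```text
time_s: 9.07
ee_pos: [0.614, 0.0209, 0.1133]
tool_rot: [[0.04, -0.999, 0.006], [-0.999, -0.04, -0.001], [0.001, -0.005, -1.0]]
ft_force: [0.2, -0.9, 0.3]
finger_gap: 0.0846
[ 0.29  0.76 -0.62  1.66  0.54  0.9   2.64] [0.6140172  0.02091817 0.11326636] [ 0.24736162 -0.93838136  0.30383749] [0.02623418 0.03124616 0.06905566]
time_s: 10.32
ee_pos: [0.614, 0.0212, 0.1133]
tool_rot: [[-0.99, 0.14, -0.002], [0.14, 0.99, -0.005], [0.001, -0.005, -1.0]]
ft_force: [-0.4, 0.1, -0.3]
finger_gap: 0.0852
[ 0.01  0.69 -0.14  1.66  0.13  0.8   1.24] [0.61397353 0.02118972 0.11330104] [-0.35619672  0.09368828 -0.28334466] [-0.00083169 -0.00863099  0.0125137 ]
```

```bash
python3 -m pendant '[0.085,0,0,0,0,0,-10, 0.085,0,0,0,0,0,-20, 0.085,0,0,0,0,0,-30, 0.085,0,0,0,0,0,-40, 0.085,0,0,0,0,0,-50, 0.085,0,0,0,0,0,-60, 0.085,0,0,0,0,0,-70, 0.085,0,0,0,0,0,-80, 0.085,0,0,0,0,0,-90, 0.085,0,0,0,0,0,-100]'
python3 -m pendant '[0.085,0,0,0,0,0,-10, 0.085,0,0,0,0,0,-20, 0.085,0,0,0,0,0,-30, 0.085,0,0,0,0,0,-40, 0.085,0,0,0,0,0,-50, 0.085,0,0,0,0,0,-60, 0.085,0,0,0,0,0,-70, 0.085,0,0,0,0,0,-80, 0.085,0,0,0,0,0,-90, 0.085,0,0,0,0,0,-100]'
python3 - <<'E'
from h import *
s=arm.get_state();print(s['joints'].round(2),s['ee_pos'],s['ft_force'],s['ft_torque'])
c=snap('side','s5')
P=cloud(c);k=P[(P[...,2]>.07)&(P[...,2]<.1)&(abs(P[...,0]-.57)<.01)&(abs(P[...,1]-.0)<.03)];print(np.median(k[:,2]))
E
```

```text
time_s: 11.58
ee_pos: [0.6139, 0.0218, 0.1132]
tool_rot: [[0.316, 0.949, -0.005], [0.949, -0.316, 0.004], [0.002, -0.006, -1.0]]
ft_force: [-0.3, 0.1, 0.1]
finger_gap: 0.085
time_s: 12.82
ee_pos: [0.6138, 0.0226, 0.1131]
tool_rot: [[0.877, -0.48, 0.004], [-0.48, -0.877, 0.005], [0.001, -0.006, -1.0]]
ft_force: [0.4, -0.3, 0.8]
finger_gap: 0.0851
[-0.53  0.83  0.83  1.68 -0.73  0.96 -1.49] [0.61379308 0.02257632 0.11306214] [ 0.42090046 -0.29468001  0.81242917] [-0.03758022 -0.01615474  0.03282652]
0.08767565470397609
```

```bash
python3 -m pendant '[0.085,0,-0.001,0,0,0,-10, 0.085,0.0005,-0.001,0,0,0,-20, 0.085,0.0005,-0.001,0,0,0,-30, 0.085,0.0005,-0.001,0,0,0,-40, 0.085,0.0005,-0.001,0,0,0,-48, 0.03,0.0005,-0.001,0,0,0,-48,0.03,0.0005,-0.001,0,0,0,-48,0.03,0.0005,-0.001,0,0,0,-48,0.03,0.0005,-0.001,0,0,0,-48]'
python3 -c "
from h import *
s=arm.get_state();print(s['joints'].round(2),s['ee_pos'],s['ft_force'],s['ft_torque'])"
python3 -m pendant '[0.03,0,0,0.0002,0,0,10, 0.03,0,0,0.0004,0,0,20, 0.03,0,0,0.0007,0,0,30, 0.03,0,0,0.0009,0,0,40, 0.03,0,0,0.0011,0,0,50, 0.03,0,0,0.0013,0,0,60, 0.03,0,0,0.0016,0,0,70, 0.03,0,0,0.0018,0,0,80, 0.03,0,0,0.002,0,0,90, 0.03,0,0,0.0022,0,0,100]'
python3 -m pendant '[0.03,0,0,0.0002,0,0,10, 0.03,0,0,0.0004,0,0,20, 0.03,0,0,0.0007,0,0,30, 0.03,0,0,0.0009,0,0,40, 0.03,0,0,0.0011,0,0,50, 0.03,0,0,0.0013,0,0,60, 0.03,0,0,0.0016,0,0,70, 0.03,0,0,0.0018,0,0,80, 0.03,0,0,0.002,0,0,90, 0.03,0,0,0.0022,0,0,100]'
python3 - <<'E'
from h import *
s=arm.get_state();print(s['joints'].round(2),s['ee_pos'],s['ft_force'],s['ft_torque'])
c=snap('side','s6')
P=cloud(c);k=P[(P[...,2]>.07)&(P[...,2]<.1)&(abs(P[...,0]-.57)<.01)&(abs(P[...,1]-.0)<.03)];print(np.median(k[:,2]))
E
```

```text
time_s: 14.0
ee_pos: [0.6145, 0.0219, 0.1133]
tool_rot: [[0.228, -0.974, 0.007], [-0.974, -0.228, 0.001], [0.001, -0.007, -1.0]]
ft_force: [-0.8, 0.4, 2.0]
finger_gap: 0.0426
[-0.61  0.92  1.04  1.69 -0.9   1.07 -2.2 ] [0.61449816 0.0218754  0.11325288] [-0.75779467  0.40438148  1.95760101] [ 0.10847286  0.06067201 -0.00478315]
time_s: 15.25
ee_pos: [0.6144, 0.0216, 0.1156]
tool_rot: [[0.917, 0.399, -0.002], [0.399, -0.917, 0.006], [0.001, -0.006, -1.0]]
ft_force: [-0.7, -0.6, 0.1]
finger_gap: 0.0423
time_s: 16.5
ee_pos: [0.6145, 0.0214, 0.1178]
tool_rot: [[-0.557, 0.831, -0.005], [0.831, 0.557, -0.003], [0.0, -0.006, -1.0]]
ft_force: [-0.3, -0.1, 0.0]
finger_gap: 0.0424
[-0.14  0.69  0.11  1.65 -0.09  0.81  0.6 ] [0.61449525 0.02140965 0.11783545] [-0.27581481 -0.09809809  0.00398266] [ 0.09249465 -0.07037488  0.01903633]
0.09217884653924258
```

```bash
python3 -m pendant '[0.03,0,0,0.0002,0,0,10, 0.03,0,0,0.0004,0,0,20, 0.03,0,0,0.0007,0,0,30, 0.03,0,0,0.0009,0,0,40, 0.03,0,0,0.0011,0,0,50, 0.03,0,0,0.0013,0,0,60, 0.03,0,0,0.0016,0,0,70, 0.03,0,0,0.0018,0,0,80, 0.03,0,0,0.002,0,0,90, 0.03,0,0,0.0022,0,0,100]'
python3 -m pendant '[0.03,0,0,0.0002,0,0,10, 0.03,0,0,0.0004,0,0,20, 0.03,0,0,0.0007,0,0,30, 0.03,0,0,0.0009,0,0,40,0.03,0,0,0.001,0,0,48,0.03,0,0,0.001,0,0,48]'
python3 - <<'E'
from h import *
s=arm.get_state();print(s['joints'].round(2),s['ee_pos'],s['ft_force'],s['ft_torque'])
c=snap('side','s7')
P=cloud(c);k=P[(P[...,2]>.07)&(P[...,2]<.11)&(abs(P[...,0]-.57)<.01)&(abs(P[...,1]-.0)<.03)];print(np.median(k[:,2]))
E
```

```text
time_s: 17.8
ee_pos: [0.6144, 0.0216, 0.12]
tool_rot: [[-0.717, -0.697, 0.004], [-0.697, 0.717, -0.004], [-0.0, -0.005, -1.0]]
ft_force: [-0.1, 1.1, 0.5]
finger_gap: 0.0426
time_s: 18.55
ee_pos: [0.6144, 0.0217, 0.1211]
tool_rot: [[0.036, -0.999, 0.006], [-0.999, -0.036, 0.001], [-0.001, -0.006, -1.0]]
ft_force: [-1.1, 0.7, 1.0]
finger_gap: 0.0425
[ 0.29  0.75 -0.62  1.65  0.52  0.91  2.65] [0.61444884 0.0217408  0.12106871] [-1.11234423  0.70385688  1.03654448] [0.20804165 0.08686114 0.0151945 ]
0.09530395756656163
```

```bash
python3 -m pendant '[0.085,0,0,0,0,0,0, 0.085,0,0,0,0,0,0, 0.085,0,0,0,0,0,-10, 0.085,0,0,0,0,0,-20, 0.085,0,0,0,0,0,-30, 0.085,0,0,0,0,0,-40, 0.085,0,0,0,0,0,-50, 0.085,0,0,0,0,0,-60, 0.085,0,0,0,0,0,-70, 0.085,0,0,0,0,0,-80]'
python3 -m pendant '[0.085,0,0,0,0,0,-10, 0.085,0,0,0,0,0,-20, 0.085,0,0,0,0,0,-30, 0.085,0,0,0,0,0,-40, 0.085,0,0,0,0,0,-50, 0.085,0,0,0,0,0,-60, 0.03,0,0,0,0,0,-60, 0.03,0,0,0,0,0,-60, 0.03,0,0,0,0,0,-60,0.03,0,0,0,0,0,-60]'
python3 - <<'E'
from h import *
s=arm.get_state();print(s['joints'].round(2),s['ee_pos'],s['ft_force'],s['ft_torque'])
c=snap('side','s8')
P=cloud(c);k=P[(P[...,2]>.07)&(P[...,2]<.11)&(abs(P[...,0]-.57)<.01)&(abs(P[...,1]-.0)<.03)];print(np.median(k[:,2]))
E
```

```text
time_s: 19.85
ee_pos: [0.6143, 0.0216, 0.121]
tool_rot: [[-0.979, -0.202, 0.002], [-0.202, 0.979, -0.006], [-0.0, -0.006, -1.0]]
ft_force: [1.1, 0.6, -0.0]
finger_gap: 0.0852
time_s: 21.1
ee_pos: [0.6146, 0.0215, 0.1214]
tool_rot: [[-0.665, 0.747, -0.003], [0.747, 0.665, -0.004], [-0.001, -0.005, -1.0]]
ft_force: [-0.6, 0.2, 3.3]
finger_gap: 0.0423
[-0.11  0.68  0.07  1.65 -0.05  0.81  0.7 ] [0.61457599 0.02154702 0.12138073] [-0.61318116  0.24006459  3.29133365] [0.06354788 0.09390628 0.06273321]
0.09497149821541673
```

Turning another 100° or so, then a trial lift.

```bash
python3 -m pendant '[0.03,0,0,0.0002,0,0,10, 0.03,0,0,0.0004,0,0,20, 0.03,0,0,0.0007,0,0,30, 0.03,0,0,0.0009,0,0,40, 0.03,0,0,0.0011,0,0,50, 0.03,0,0,0.0013,0,0,60, 0.03,0,0,0.0016,0,0,70, 0.03,0,0,0.0018,0,0,80, 0.03,0,0,0.002,0,0,90, 0.03,0,0,0.0022,0,0,100]'
python3 -m pendant '[0.03,0,0,0.001,0,0,10, 0.03,0,0,0.002,0,0,20, 0.03,0,0,0.003,0,0,30,0.03,0,0,0.004,0,0,30]' 80
python3 - <<'E'
from h import *
s=arm.get_state();print(s['joints'].round(2),s['ee_pos'],s['ft_force'],s['ft_torque'])
c=snap('side','s9')
P=cloud(c);k=P[(P[...,2]>.07)&(P[...,2]<.12)&(abs(P[...,0]-.57)<.01)&(abs(P[...,1]-.0)<.03)];print(np.median(k[:,2]))
E
```

```text
time_s: 22.4
ee_pos: [0.6148, 0.0215, 0.1236]
tool_rot: [[-0.616, -0.788, 0.005], [-0.788, 0.616, -0.002], [-0.001, -0.005, -1.0]]
ft_force: [-0.2, 1.5, 0.3]
finger_gap: 0.0423
time_s: 22.9
ee_pos: [0.614, 0.0209, 0.1265]
tool_rot: [[-0.142, -0.99, 0.003], [-0.99, 0.142, 0.001], [-0.001, -0.003, -1.0]]
ft_force: [-0.3, 0.4, -2.6]
finger_gap: 0.0416
[ 0.27  0.73 -0.57  1.64  0.48  0.91  2.51] [0.61402721 0.02088945 0.12652405] [-0.33442565  0.42919181 -2.59580099] [0.05066279 0.0115577  0.01147409]
0.10007473804919176
```

Force is about −2.6 N, roughly the cover's weight, so the thread has let go. Lifting straight up.

```bash
python3 -m pendant '[0.03,0.0005,0,0.01,0,0,0, 0.03,0.0005,0,0.02,0,0,0, 0.03,0.0005,0,0.035,0,0,0, 0.03,0.0005,0,0.05,0,0,0,0.03,0.0005,0,0.07,0,0,0,0.03,0.0005,0,0.085,0,0,0,0.03,0.0005,0,0.085,0,0,0]'
python3 - <<'E'
from h import *
s=arm.get_state();print(s['joints'].round(2),s['ee_pos'],s['ft_force'],s['ft_torque'])
c=snap('side','s10');t=snap('top','t10')
P=cloud(c);k=P[(P[...,2]>.13)&(P[...,2]<.2)&(abs(P[...,0]-.57)<.01)&(abs(P[...,1]-.0)<.03)];print(np.median(k[:,2]))
# tray: low-saturation component in original top
o=dict(np.load('pics/top0.npz'));h=cv2.cvtColor(o['image'],cv2.COLOR_RGB2HSV)
m=(h[...,1]<70).astype(np.uint8);n,l,st,ce=cv2.connectedComponentsWithStats(m,connectivity=4)
i=l[203,359];print(st[i])
pts=np.argwhere(l==i)[:,::-1].astype(np.float32);b=cv2.boxPoints(cv2.minAreaRect(pts));print(b)
print('rim',cv2.minAreaRect(np.array([onplane(o,u,v,.022)[:2] for u,v in pts],np.float32)))
print('base',cv2.minAreaRect(np.array([onplane(o,u,v,.0)[:2] for u,v in pts],np.float32)))
E
```

```text
time_s: 23.82
ee_pos: [0.6156, 0.0214, 0.2137]
tool_rot: [[-0.143, -0.99, 0.007], [-0.99, 0.143, 0.001], [-0.002, -0.007, -1.0]]
ft_force: [-0.0, -0.2, -2.9]
finger_gap: 0.0418
[ 0.29  0.64 -0.62  1.55  0.41  1.08  2.57] [0.61561444 0.02137658 0.21374954] [-0.04511068 -0.15708744 -2.93803202] [-0.02224061  0.00706879 -0.05055211]
0.1874555572594936
[ 324  169   71   69 4153]
[[323.34485 173.13797]
 [389.13794 167.65521]
 [394.49658 231.95865]
 [328.7035  237.4414 ]]
rim ((0.5272136926651001, -0.2925102114677429), (0.20125065743923187, 0.20333699882030487), 4.062999725341797)
base ((0.5295526385307312, -0.2988143265247345), (0.20466956496238708, 0.20679138600826263), 4.062989234924316)
```

View pics/s10.png

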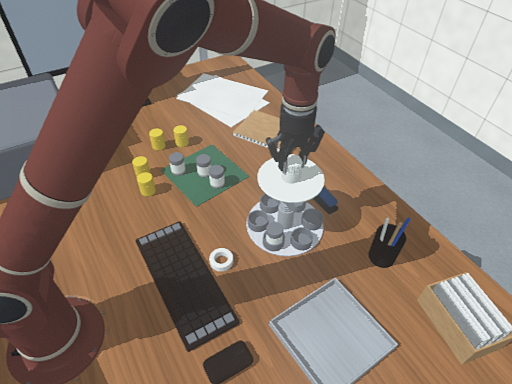

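View pics/t10.png

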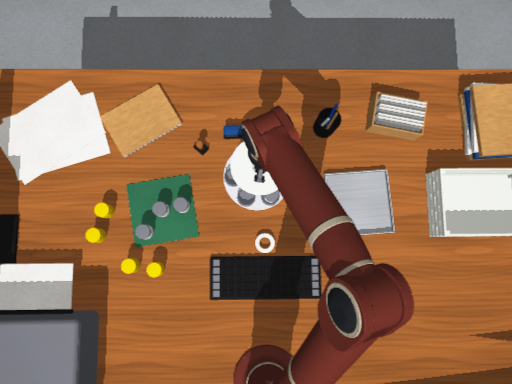

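The side view shows the cover clear of the post at (291,182). One spare has been knocked and now sits at (182,205) in the top view. Moving on to the tray at (0.527, −0.293).

```bash
python3 -m pendant '[0.03,-0.01,-0.035,0,0,0,-8, 0.03,-0.02,-0.075,0,0,0,-16, 0.03,-0.032,-0.115,0,0,0,-24, 0.03,-0.043,-0.155,0,0,0,-32,0.03,-0.055,-0.195,0,0,0,-40,0.03,-0.067,-0.235,0,0,0,-48,0.03,-0.077,-0.275,0,0,0,-56,0.03,-0.088,-0.314,0,0,0,-64,0.03,-0.088,-0.314,-0.02,0,0,-64,0.03,-0.088,-0.314,-0.05,0,0,-64]'
python3 - <<'E'
from h import *
s=arm.get_state();print(s['joints'].round(2),s['ee_pos'],s['ft_force'],s['ft_torque'])
c=snap('side','s11');t=snap('top','t11')
E
```

```text
time_s: 25.18
ee_pos: [0.5263, -0.294, 0.1609]
tool_rot: [[-0.953, -0.304, 0.002], [-0.304, 0.953, -0.003], [-0.001, -0.004, -1.0]]
ft_force: [0.4, 0.6, -2.9]
finger_gap: 0.0417
[ 0.66  0.63 -0.31  1.65  0.24  0.9   2.14] [ 0.52627406 -0.29397627  0.16089487] [ 0.35693059  0.56807742 -2.89571995] [ 0.07212308 -0.03029891 -0.02487716]
```

View pics/s11.png

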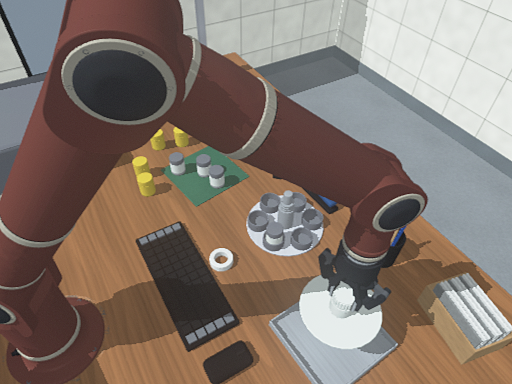

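```bash
python3 -m pendant '[0.03,0,0,-0.03,0,0,0, 0.03,0,0,-0.06,0,0,0, 0.03,0,0,-0.09,0,0,0, 0.03,0,0,-0.105,0,0,0, 0.03,0,0,-0.115,0,0,0, 0.03,0,0,-0.121,0,0,0, 0.03,0,0,-0.123,0,0,0]'
python3 - <<'E'
from h import *
s=arm.get_state();print(s['joints'].round(2),s['ee_pos'],s['ft_force'],s['ft_torque'])
c=snap('side','s12')
E
```

```text
time_s: 26.15
ee_pos: [0.5235, -0.292, 0.0368]
tool_rot: [[-0.952, -0.306, -0.007], [-0.306, 0.952, 0.001], [0.007, 0.003, -1.0]]
ft_force: [-6.2, 3.6, 16.4]
finger_gap: 0.0416
[ 0.63  0.79 -0.25  1.74  0.3   0.65  2.08] [ 0.52354987 -0.29198363  0.03682899] [-6.15033328  3.62223913 16.40912738] [ 0.08598096  0.98479891 -0.09880379]
```

View pics/s12.png

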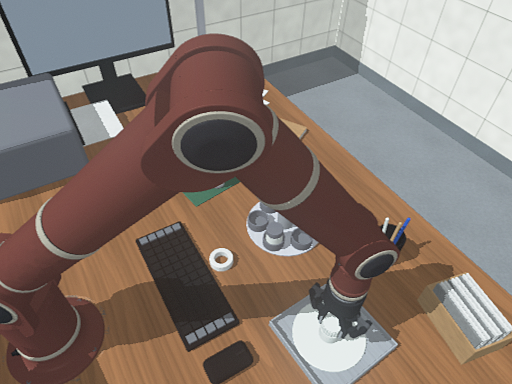

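The cover has touched down inside the tray (side view, disc around (328,340), force 16 N). Releasing and lifting off.

```bash
python3 -m pendant '[0.045,0,0,0.0005,0,0,0, 0.06,0,0,0.001,0,0,0, 0.085,0,0,0.001,0,0,0, 0.085,0,0,0.001,0,0,0, 0.085,0,0,0.04,0,0,0, 0.085,0,0,0.09,0,0,0, 0.085,0,0,0.14,0,0,0,0.085,0,0.05,0.19,0,0,0,0.085,0,0.1,0.24,0,0,0]'
python3 - <<'E'
from h import *
s=arm.get_state();print(s['joints'].round(2),s['ee_pos'],s['ft_force'])
c=snap('side','s13');t=snap('top','t13')
for c in(c,t):
    P=cloud(c);k=P[(abs(P[...,2]-.009)<.004)&(P[...,0]>.4)&(P[...,0]<.65)&(P[...,1]<-.18)&(P[...,1]>-.41)&(c['image'].min(-1)>200)]
    print(len(k),np.median(k[:,2]));
    if len(k):print(cv2.minEnclosingCircle(k[:,:2].astype(np.float32)))
E
```

```text
time_s: 27.32
ee_pos: [0.5234, -0.2029, 0.2667]
tool_rot: [[-0.953, -0.304, -0.006], [-0.304, 0.953, 0.001], [0.006, 0.002, -1.0]]
ft_force: [0.2, 0.2, 0.2]
finger_gap: 0.085
[ 0.56  0.46 -0.35  1.62  0.18  1.09  2.04] [ 0.52341133 -0.20292897  0.26671814] [0.24776816 0.21794136 0.19605419]
3123 0.010431570173458637
((0.5261563062667847, -0.2931844890117645), 0.08299817889928818)
729 0.008659196945072445
((0.5205402374267578, -0.2872626781463623), 0.08137136697769165)
```

View pics/s13.png

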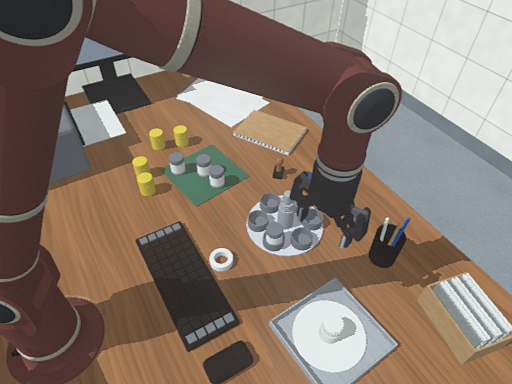

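View pics/t13.png

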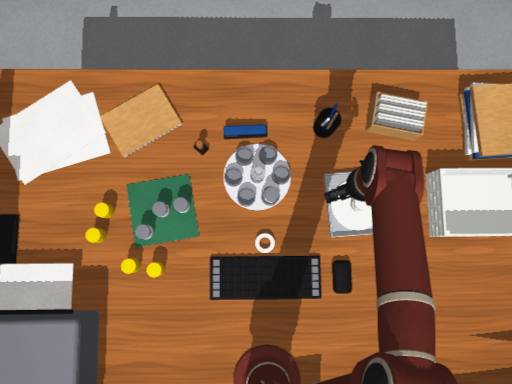

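The cover lies flat and knob-up in the tray, centred to within a few mm. Now the cups and the current pot positions.

Run:
```python
from h import *
from scipy.optimize import least_squares
cen=np.array([.6143,.0217])
for f in('top','side'):
    c=dict(np.load(f'pics/{f[0]}13.npz'));P=cloud(c)
    r=np.hypot(P[...,0]-cen[0],P[...,1]-cen[1])
    k=P[(P[...,2]>.028)&(P[...,2]<.038)&(r<.112)&(r>.03)][:,:2]
    def cups(p):
        a=p[2]+np.arange(6)*np.pi/3;return np.c_[p[0]+.075*np.cos(a),p[1]+.075*np.sin(a)]
    def res(p):
        d=np.linalg.norm(k[:,None]-cups(p)[None],axis=2);return (abs(d-.0275)).min(1)
    best=min((least_squares(res,[*cen,a],loss='soft_l1',f_scale=.003) for a in np.radians(range(0,60,10))),key=lambda q:q.cost)
    print(f,len(k),best.x[:2],np.degrees(best.x[2])%60,best.cost/len(k)*1e6);cc=cups(best.x);print(cc.round(4).tolist())
    for q in cc:
        d=np.hypot(P[...,0]-q[0],P[...,1]-q[1]);z=P[...,2][d<.02];print(np.nanpercentile(z,[10,50,90]).round(3))
    m=((abs(P[...,2]-0.063)<0.006)&(P[...,0]>.35)&(P[...,0]<.68)&(P[...,1]>.2)&(P[...,1]<.46)).astype(np.uint8)
    n,l,st,ce=cv2.connectedComponentsWithStats(m)
    for i in range(1,n):
        if st[i,4]>40:p=P[l==i];print('pot',ce[i].round(),p.mean(0).round(4),((p.max(0)+p.min(0))/2).round(4),c['image'][l==i].mean(0).round())
t=cv2.imread('pics/t13.png')[135:220,215:300];s=cv2.imread('pics/s13.png')[180:265,235:335]
cv2.imwrite('pics/c13.png',np.hstack([cv2.resize(t,(390,390)),cv2.resize(s,(400,390))]))
```

```text
top 343 [0.61294721 0.02274278] 32.4248141399634 0.7617643912486789
[[0.6763, 0.063], [0.6098, 0.0977], [0.5465, 0.0575], [0.5496, -0.0175], [0.6161, -0.0522], [0.6794, -0.012]]
[0.006 0.008 0.013]
[0.005 0.008 0.011]
[0.005 0.009 0.013]
[0.065 0.068 0.071]
[0.005 0.009 0.013]
[0.006 0.009 0.012]
pot [180. 204.] [0.5204 0.2557 0.0627] [0.5207 0.2555 0.0629] [132. 134. 142.]
pot [160. 208.] [0.5078 0.3175 0.0628] [0.5078 0.3169 0.0629] [131. 133. 141.]
pot [143. 231.] [0.4405 0.3655 0.0626] [0.4411 0.3654 0.0629] [130. 132. 140.]
side 531 [0.61477464 0.02142183] 32.16035645182234 1.3695487996335525
[[0.6783, 0.0613], [0.6119, 0.0964], [0.5485, 0.0564], [0.5513, -0.0185], [0.6176, -0.0535], [0.6811, -0.0136]]
[0.009 0.01  0.014]
[0.009 0.011 0.013]
[0.009 0.01  0.012]
[0.068 0.07  0.072]
[0.009 0.011 0.013]
[0.009 0.011 0.013]
pot [175. 157.] [0.4414 0.3622 0.0639] [0.4426 0.3648 0.0627] [128. 130. 134.]
pot [203. 159.] [0.509  0.3134 0.0639] [0.5086 0.3154 0.0622] [125. 131. 137.]
pot [215. 170.] [0.5212 0.2521 0.0639] [0.5223 0.2545 0.0624] [127. 132. 138.]
```

View pics/c13.png

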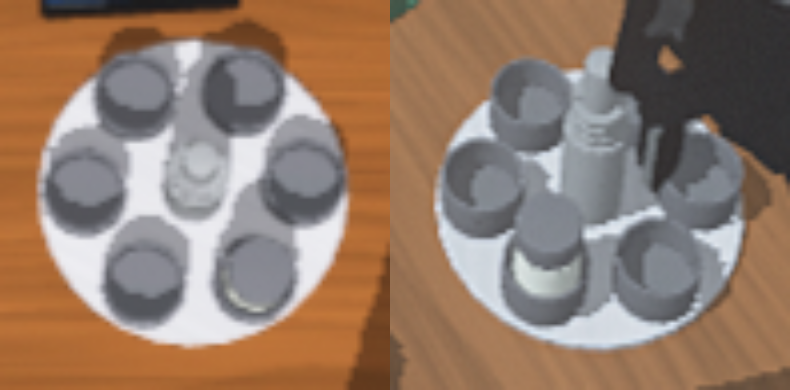

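The crop confirms a single kept pot (top view lower right, world ≈(0.550,−0.018)) and five empty cups. I'll use B (0.611,0.097), C (0.5475,0.057) and E (0.617,−0.053). First spare: (0.521,0.255).

```bash
python3 -m pendant '[0.075,0,0.05,0,0,0,-9.5, 0.075,0,0.105,0,0,0,-19, 0.075,0,0.16,0,0,0,-28.5, 0.075,0,0.215,0,0,0,-38, 0.075,0,0.27,0,0,0,-47.5, 0.07,0,0.325,0,0,0,-57, 0.07,-0.002,0.38,0,0,0,-66.5, 0.07,-0.002,0.43,0,0,0,-76, 0.07,-0.002,0.458,-0.03,0,0,-85.5, 0.07,-0.002,0.458,-0.067,0,0,-95]'
python3 - <<'E'
from h import *
s=arm.get_state();print(s['joints'].round(2),s['ee_pos'],s['ft_force'])
t=snap('wrist','w14');c=snap('side','s14')
P=cloud(c)
m=((abs(P[...,2]-0.063)<0.006)&(P[...,0]>.35)&(P[...,0]<.68)&(P[...,1]>.2)&(P[...,1]<.46)).astype(np.uint8)
n,l,st,ce=cv2.connectedComponentsWithStats(m)
for i in range(1,n):
        if st[i,4]>40:p=P[l==i];print('pot',ce[i].round(),((p.max(0)+p.min(0))/2).round(4))
E
```

```text
time_s: 28.68
ee_pos: [0.5252, 0.2651, 0.2033]
tool_rot: [[-0.232, 0.973, 0.002], [0.973, 0.232, -0.003], [-0.003, 0.001, -1.0]]
ft_force: [0.5, -0.5, -0.4]
finger_gap: 0.0697
[-0.48  0.55 -0.04  1.65  0.03  0.95 -0.3 ] [0.52522565 0.265091   0.20333309] [ 0.52614529 -0.48546724 -0.43310117]
pot [175. 157.] [0.4417 0.3657 0.0623]
pot [202. 159.] [0.5094 0.3169 0.063 ]
pot [215. 170.] [0.5232 0.2546 0.0627]
```

View pics/w14.png

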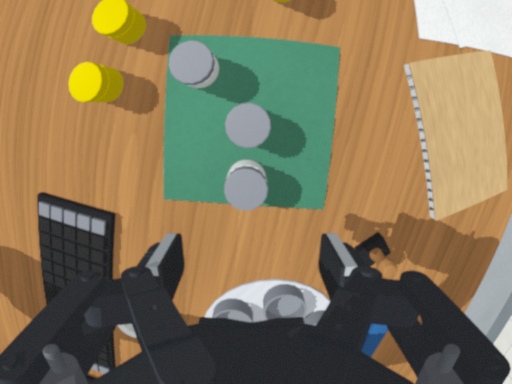

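```bash
python3 -m pendant '[0.07,-0.003,-0.009,0,0,0,0, 0.07,-0.003,-0.009,0,0,0,0,0.07,-0.003,-0.009,-0.05,0,0,0]'
python3 -c "
from h import *
s=arm.get_state();print(s['joints'].round(2),s['ee_pos'])"
```

```text
time_s: 29.15
ee_pos: [0.5243, 0.2523, 0.1544]
tool_rot: [[-0.232, 0.973, 0.005], [0.973, 0.232, -0.005], [-0.005, 0.003, -1.0]]
ft_force: [0.4, 0.6, -0.6]
finger_gap: 0.0698
[-0.47  0.59 -0.03  1.72  0.03  0.83 -0.28] [0.52433782 0.25225652 0.15436316]
```

```bash
python3 -m pendant '[0.07,-0.002,0.003,-0.03,0,0,0, 0.07,-0.002,0.003,-0.06,0,0,0, 0.07,-0.002,0.003,-0.095,0,0,0, 0.07,-0.002,0.003,-0.122,0,0,0, 0.07,-0.002,0.003,-0.122,0,0,0, 0.03,-0.002,0.003,-0.122,0,0,0, 0.03,-0.002,0.003,-0.122,0,0,0, 0.03,-0.002,0.003,-0.122,0,0,0]' 40
python3 - <<'E'
from h import *
s=arm.get_state();print(s['joints'].round(2),s['ee_pos'],s['ft_force'])
t=snap('wrist','w15')
E
```

```text
time_s: 30.15
ee_pos: [0.5238, 0.2559, 0.0345]
tool_rot: [[-0.232, 0.973, 0.008], [0.973, 0.232, -0.003], [-0.005, 0.007, -1.0]]
ft_force: [-0.6, 0.0, 6.4]
finger_gap: 0.0432
[-0.48  0.76 -0.03  1.81  0.05  0.57 -0.3 ] [0.5238372  0.25585991 0.0345258 ] [-0.60938235  0.02363846  6.41971279]
```

View pics/w15.png

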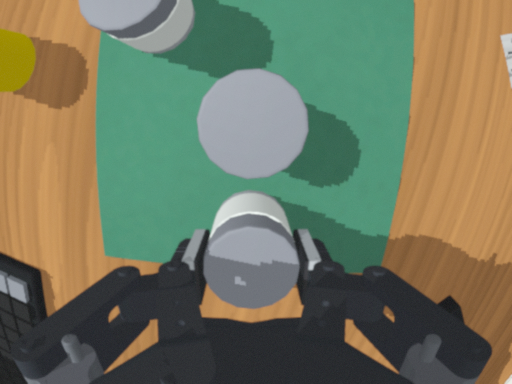

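The wrist view shows the near spare held between the pads at (252,255). Lifting it and carrying it to cup C.

```bash
python3 -m pendant '[0.03,0,0,0.03,0,0,0, 0.03,0,0,0.07,0,0,0, 0.03,0,0,0.11,0,0,0, 0.03,0.006,-0.05,0.12,0,0,0, 0.03,0.012,-0.1,0.12,0,0,0, 0.03,0.018,-0.15,0.12,0,0,0, 0.03,0.022,-0.185,0.12,0,0,0,0.03,0.024,-0.2,0.12,0,0,0,0.03,0.024,-0.2,0.12,0,0,0,0.03,0.024,-0.2,0.10,0,0,0]'
python3 -c "
from h import *
s=arm.get_state();print(s['joints'].round(2),s['ee_pos'],s['finger_gap'])"
```

```text
time_s: 31.45
ee_pos: [0.5491, 0.059, 0.1358]
tool_rot: [[-0.235, 0.972, 0.013], [0.972, 0.235, 0.0], [-0.003, 0.012, -1.0]]
ft_force: [1.1, 0.0, -0.2]
finger_gap: 0.0431
[-0.12  0.57 -0.05  1.83  0.04  0.72  0.05] [0.549133   0.05898575 0.13579214] 0.04308759338463749
```

```bash
python3 -m pendant '[0.03,-0.001,-0.003,0,0,0.7,0, 0.03,-0.001,-0.003,-0.02,0,0.7,0, 0.03,-0.001,-0.003,-0.04,0,0.7,0, 0.03,-0.001,-0.003,-0.055,0,0.7,0,0.03,-0.001,-0.003,-0.055,0,0.7,0]'
python3 - <<'E'
from h import *
s=arm.get_state();print(s['joints'].round(2),s['ee_pos'],s['finger_gap'],s['ft_force'],s['tool_rot'][:,2])
c=snap('side','s16');snap('top','t16')
cv2.imwrite('pics/c16.png',cv2.resize(c['image'][150:280,200:350,::-1],None,fx=4,fy=4))
E
```

```text
time_s: 32.08
ee_pos: [0.5476, 0.0569, 0.0801]
tool_rot: [[-0.237, 0.972, -0.002], [0.972, 0.237, 0.0], [0.001, -0.001, -1.0]]
ft_force: [-0.5, -0.6, -0.6]
finger_gap: 0.0429
[-0.11  0.66 -0.05  1.87  0.05  0.62  0.05] [0.54756175 0.05685883 0.08006676] 0.04288339245308593 [-0.54727636 -0.5825427  -0.59518679] [-1.59772120e-03  3.40551124e-04 -9.99998666e-01]
```

View pics/c16.png

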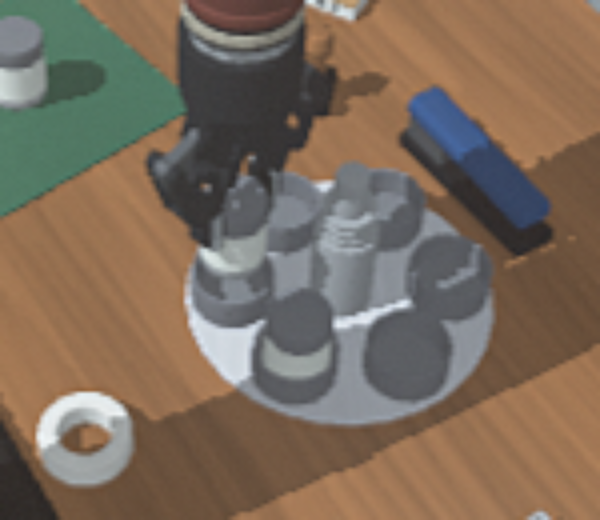

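The pot hangs over cup C (crop, about (232,260)). Lowering and releasing.

```bash
python3 -m pendant '[0.03,0,-0.0005,-0.015,0,0,0, 0.03,0,-0.0005,-0.025,0,0,0, 0.03,0,-0.0005,-0.034,0,0,0, 0.03,0,-0.0005,-0.038,0,0,0,0.03,0,-0.0005,-0.039,0,0,0,0.03,0,-0.0005,-0.039,0,0,0]'
python3 -c "
from h import *
s=arm.get_state();print(s['joints'].round(2),s['ee_pos'],s['ft_torque'])"
```

```text
time_s: 32.92
ee_pos: [0.5489, 0.0561, 0.0424]
tool_rot: [[-0.236, 0.972, 0.002], [0.972, 0.236, 0.001], [0.0, 0.002, -1.0]]
ft_force: [0.7, -0.5, -2.2]
finger_gap: 0.0422
[-0.11  0.72 -0.04  1.89  0.05  0.53  0.05] [0.54886066 0.05605882 0.04241905] [-6.97065616e-05  9.05475476e-03  2.40810630e-03]
```

```bash
python3 -m pendant '[0.03,-0.001,0,-0.002,0,0,0,0.03,-0.001,0,-0.002,0,0,0,0.058,-0.001,0,-0.002,0,0,0,0.058,-0.001,0,-0.002,0,0,0,0.058,-0.001,0,0.02,0,0,0,0.058,-0.001,0,0.06,0,0,0,0.058,-0.001,0,0.11,0,0,0,0.065,-0.01,0.05,0.13,0,0,0,0.07,-0.02,0.1,0.13,0,0,0]'
python3 - <<'E'
from h import *
s=arm.get_state();print(s['joints'].round(2),s['ee_pos'],s['tool_rot'][:,2])
for f in('side','top'):
    c=snap(f,f[0]+'17');P=cloud(c)
    m=((P[...,2]>.056)&(P[...,2]<.08)&(P[...,0]>.35)&(P[...,0]<.72)&(P[...,1]>-.1)&(P[...,1]<.46)).astype(np.uint8)
    n,l,st,ce=cv2.connectedComponentsWithStats(m)
    for i in range(1,n):
        if st[i,4]>40:p=P[l==i];print(f,ce[i].round(),((p.max(0)+p.min(0))/2).round(4),np.ptp(p,0).round(3))
c=np.load('pics/s17.npz')
cv2.imwrite('pics/c17.png',cv2.resize(c['image'][130:280,150:350,::-1],None,fx=4,fy=4))
E
```

```text
time_s: 34.05
ee_pos: [0.5304, 0.157, 0.175]
tool_rot: [[-0.233, 0.972, 0.008], [0.972, 0.233, 0.002], [0.0, 0.008, -1.0]]
ft_force: [0.2, 0.6, -0.0]
finger_gap: 0.0696
[-0.29  0.52 -0.05  1.79  0.03  0.82 -0.13] [0.53043687 0.15696086 0.1750384 ] [ 0.00760836  0.00225585 -0.99996851]
side [175. 157.] [0.4419 0.3635 0.0619] [0.042 0.047 0.012]
side [202. 159.] [0.5096 0.3165 0.0625] [0.042 0.044 0.011]
side [279. 160.] [0.7062 0.1965 0.0652] [0.021 0.021 0.018]
side [258. 211.] [0.5478 0.0544 0.0653] [0.043 0.043 0.018]
side [285. 212.] [0.6122 0.0192 0.068 ] [0.039 0.04  0.024]
side [274. 230.] [ 0.5516 -0.0202  0.0651] [0.044 0.043 0.018]
top [200. 144.] [0.7063 0.2002 0.0657] [0.023 0.022 0.016]
top [257. 176.] [0.6091 0.0233 0.0705] [0.036 0.042 0.018]
top [272. 194.] [ 0.5494 -0.0186  0.0661] [0.042 0.043 0.018]
top [247. 195.] [0.5462 0.0566 0.066 ] [0.042 0.042 0.018]
top [160. 208.] [0.5076 0.3172 0.0633] [0.04  0.041 0.013]
top [143. 231.] [0.4412 0.3656 0.0634] [0.042 0.042 0.013]
```

View pics/c17.png

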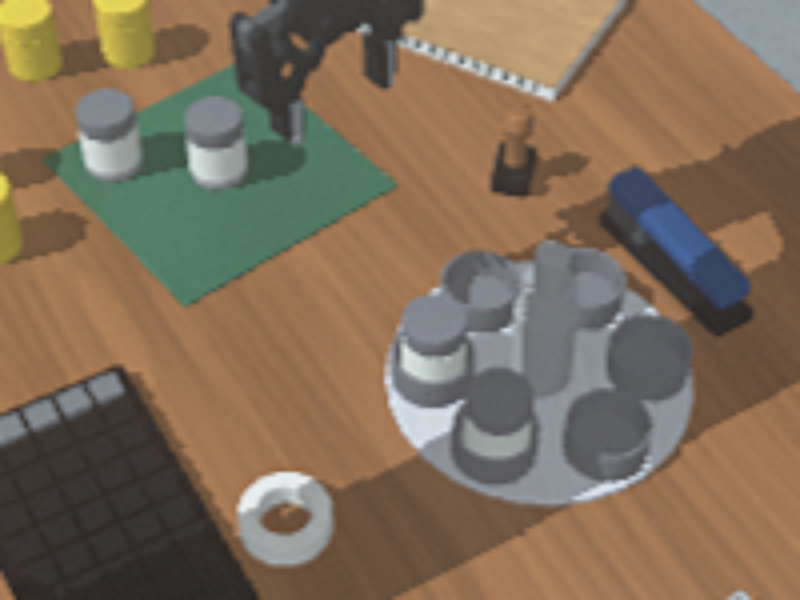

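The first pot is seated in cup C (crop (437,345)), at the same height as the kept pot. Next spare: (0.509,0.317).

```bash
python3 -m pendant '[0.07,-0.006,0.045,0,0,0.4,0, 0.07,-0.013,0.095,0,0,0.4,0, 0.07,-0.019,0.14,0,0,0.4,0, 0.07,-0.0215,0.16,0,0,0.4,0, 0.07,-0.0215,0.16,-0.02,0,0.4,0,0.07,-0.0215,0.16,-0.04,0,0.4,0,0.07,-0.0215,0.16,-0.04,0,0.4,0]'
python3 -c "
from h import *
s=arm.get_state();print(s['joints'].round(2),s['ee_pos'])"
```

```text
time_s: 35.02
ee_pos: [0.5049, 0.3221, 0.1317]
tool_rot: [[-0.245, 0.969, -0.008], [0.969, 0.245, 0.003], [0.005, -0.007, -1.0]]
ft_force: [0.3, -0.6, 0.4]
finger_gap: 0.0701
[-0.57  0.65 -0.05  1.69  0.03  0.81 -0.39] [0.50488406 0.32211036 0.13166123]
```

```bash
python3 -m pendant '[0.07,0.004,-0.005,0,0,-0.3,0, 0.07,0.004,-0.005,-0.03,0,-0.3,0, 0.07,0.004,-0.005,-0.065,0,-0.3,0, 0.07,0.004,-0.005,-0.097,0,-0.3,0, 0.07,0.004,-0.005,-0.098,0,-0.3,0, 0.03,0.004,-0.005,-0.098,0,-0.3,0, 0.03,0.004,-0.005,-0.098,0,-0.3,0, 0.03,0.004,-0.005,-0.098,0,-0.3,0]'
python3 - <<'E'
from h import *
s=arm.get_state();print(s['joints'].round(2),s['ee_pos'],s['ft_force'])
t=snap('wrist','w18')
E
```

```text
time_s: 36.02
ee_pos: [0.5104, 0.3177, 0.0358]
tool_rot: [[-0.245, 0.969, 0.001], [0.969, 0.245, 0.005], [0.005, 0.002, -1.0]]
ft_force: [-0.8, -0.9, 6.9]
finger_gap: 0.0427
[-0.56  0.78 -0.04  1.75  0.05  0.61 -0.39] [0.51036095 0.31768976 0.03579027] [-0.75295623 -0.8537043   6.88868205]
```

View pics/w18.png

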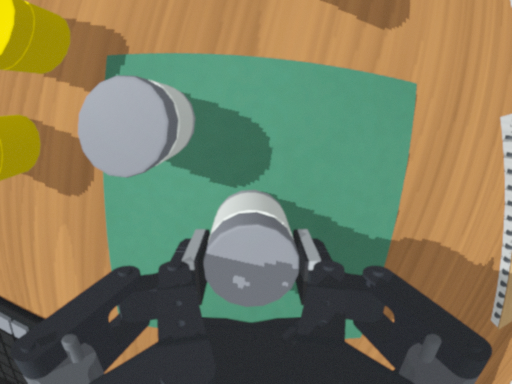

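The wrist view shows the second spare held at (252,255). Carrying it to cup B.

```bash
python3 -m pendant '[0.03,0,0,0.03,0,0,0, 0.03,0,0,0.07,0,0,0, 0.03,0,0,0.11,0,0,0, 0.03,0.023,-0.05,0.12,0,0,0, 0.03,0.045,-0.1,0.12,0,0,0, 0.03,0.069,-0.15,0.12,0,0,0, 0.03,0.087,-0.19,0.12,0,0,0,0.03,0.099,-0.217,0.12,0,0,0,0.03,0.1,-0.2205,0.12,0,0,0,0.03,0.1,-0.2205,0.1,0,0,0]'
python3 -c "
from h import *
s=arm.get_state();print(s['joints'].round(2),s['ee_pos'],s['finger_gap'])"
```

```text
time_s: 37.33
ee_pos: [0.6112, 0.0986, 0.1373]
tool_rot: [[-0.246, 0.969, 0.004], [0.969, 0.246, 0.007], [0.006, 0.006, -1.0]]
ft_force: [0.1, 0.4, -2.1]
finger_gap: 0.0431
[-0.15  0.66 -0.07  1.63  0.05  0.84  0.01] [0.61120095 0.0986302  0.13726291] 0.043089753339481084
```

```bash
python3 -m pendant '[0.03,0,-0.0015,0,0,0.3,0, 0.03,0,-0.0015,-0.025,0,0.3,0, 0.03,0,-0.0015,-0.05,0,0.3,0, 0.03,0,-0.0015,-0.06,0,0.3,0,0.03,0,-0.0015,-0.06,0,0.3,0]'
python3 - <<'E'
from h import *
s=arm.get_state();print(s['joints'].round(2),s['ee_pos'],s['finger_gap'],s['ft_force'],s['tool_rot'][:,2])
E
```

```text
time_s: 37.95
ee_pos: [0.611, 0.098, 0.0773]
tool_rot: [[-0.247, 0.969, -0.002], [0.969, 0.247, 0.008], [0.008, 0.0, -1.0]]
ft_force: [0.0, 0.1, -1.1]
finger_gap: 0.0431
[-0.15  0.74 -0.06  1.67  0.05  0.73  0.01] [0.61095773 0.09799868 0.07729292] 0.04308201928179087 [ 0.00277512  0.11491423 -1.07151349] [-0.00150489  0.00754479 -0.99997041]
```

```bash
python3 -m pendant '[0.03,0,-0.001,-0.012,0,0,0, 0.03,0,-0.001,-0.022,0,0,0, 0.03,0,-0.001,-0.03,0,0,0, 0.03,0,-0.001,-0.036,0,0,0,0.03,0,-0.001,-0.037,0,0,0,0.03,0,-0.001,-0.037,0,0,0]'
python3 -c "
from h import *
s=arm.get_state();print(s['joints'].round(2),s['ee_pos'],s['ft_torque'])"
```

```text
time_s: 38.7
ee_pos: [0.6107, 0.0969, 0.0418]
tool_rot: [[-0.247, 0.969, -0.002], [0.969, 0.247, 0.007], [0.008, -0.0, -1.0]]
ft_force: [-4.2, -0.7, 8.5]
finger_gap: 0.0429
[-0.15  0.79 -0.06  1.69  0.06  0.66  0.01] [0.61068546 0.09693892 0.04179235] [-0.12670704  0.70969585  0.03205293]
```

It is seated at the predicted height. Releasing and going for the third.

```bash
python3 -m pendant '[0.058,0,0,0,0,0,0,0.058,0,0,0,0,0,0,0.058,0,0,0.02,0,0,0,0.058,0,0,0.06,0,0,0,0.058,0,0,0.11,0,0,0,0.065,-0.03,0.047,0.12,0,0,0,0.07,-0.06,0.095,0.12,0,0,0,0.07,-0.09,0.142,0.12,0,0,0,0.07,-0.12,0.19,0.12,0,0,0]'
python3 - <<'E'
from h import *
s=arm.get_state();print(s['joints'].round(2),s['ee_pos'],s['tool_rot'][:,2])
for f in('side','top'):
    c=snap(f,f[0]+'19');P=cloud(c)
    m=((P[...,2]>.056)&(P[...,2]<.08)&(P[...,0]>.35)&(P[...,0]<.72)&(P[...,1]>-.1)&(P[...,1]<.46)).astype(np.uint8)
    n,l,st,ce=cv2.connectedComponentsWithStats(m)
    for i in range(1,n):
        if st[i,4]>40:p=P[l==i];print(f,ce[i].round(),((p.max(0)+p.min(0))/2).round(4),np.ptp(p,0).round(3))
c=np.load('pics/s19.npz')
cv2.imwrite('pics/c19.png',cv2.resize(c['image'][130:280,150:350,::-1],None,fx=4,fy=4))
E
```

```text
time_s: 39.83
ee_pos: [0.4899, 0.2884, 0.1618]
tool_rot: [[-0.246, 0.969, -0.001], [0.969, 0.246, 0.008], [0.008, 0.001, -1.0]]
ft_force: [0.2, 0.2, 1.1]
finger_gap: 0.0703
[-0.53  0.56 -0.06  1.75  0.03  0.82 -0.35] [0.48987962 0.28839364 0.16182848] [-0.00138703  0.00779806 -0.99996863]
side [175. 157.] [0.4421 0.3656 0.062 ] [0.042 0.05  0.012]
side [279. 160.] [0.7069 0.1989 0.0654] [0.022 0.021 0.018]
side [269. 193.] [0.6095 0.0953 0.0659] [0.042 0.044 0.019]
side [258. 211.] [0.5477 0.0545 0.0653] [0.042 0.043 0.018]
side [285. 212.] [0.612  0.0188 0.0677] [0.039 0.041 0.023]
side [274. 230.] [ 0.5513 -0.0198  0.0649] [0.042 0.045 0.018]
top [200. 144.] [0.706  0.2003 0.0662] [0.022 0.022 0.018]
top [233. 175.] [0.6081 0.0983 0.0659] [0.042 0.042 0.019]
top [257. 176.] [0.6092 0.023  0.0686] [0.036 0.042 0.022]
top [272. 194.] [ 0.5495 -0.0186  0.0663] [0.042 0.042 0.02 ]
top [247. 195.] [0.5462 0.0566 0.0657] [0.043 0.042 0.017]
```

View pics/c19.png

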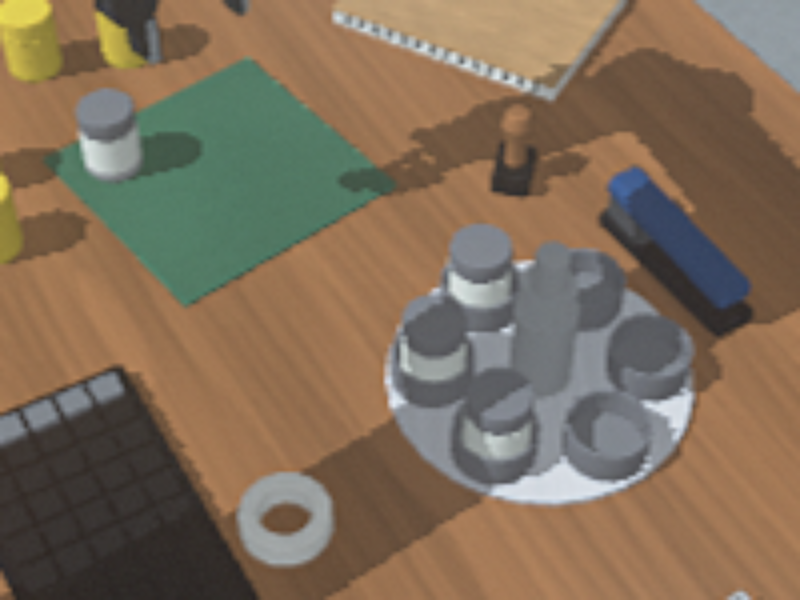

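The second pot is seated in cup B (crop (480,280)). Third spare: (0.442,0.365).

```bash
python3 -m pendant '[0.07,-0.024,0.038,0,-0.4,0,0, 0.07,-0.043,0.07,0,-0.4,0,0, 0.07,-0.048,0.0765,0,-0.4,0,0, 0.07,-0.048,0.0765,-0.02,-0.4,0,0, 0.07,-0.048,0.0765,-0.04,-0.4,0,0,0.07,-0.048,0.0765,-0.04,-0.4,0,0]'
python3 -c "
from h import *
s=arm.get_state();print(s['joints'].round(2),s['ee_pos'])"
```

```text
time_s: 40.67
ee_pos: [0.4371, 0.3702, 0.1203]
tool_rot: [[-0.258, 0.966, -0.008], [0.966, 0.258, 0.003], [0.005, -0.007, -1.0]]
ft_force: [-0.1, -0.7, -0.9]
finger_gap: 0.0699
[-0.7   0.63 -0.06  1.77  0.04  0.75 -0.51] [0.43708963 0.37020312 0.12031406]
```

```bash
python3 -m pendant '[0.07,0.004,-0.005,0,0,-0.3,0, 0.07,0.004,-0.005,-0.03,0,-0.3,0, 0.07,0.004,-0.005,-0.06,0,-0.3,0, 0.07,0.004,-0.005,-0.085,0,-0.3,0, 0.07,0.004,-0.005,-0.087,0,-0.3,0, 0.03,0.004,-0.005,-0.087,0,-0.3,0, 0.03,0.004,-0.005,-0.087,0,-0.3,0, 0.03,0.004,-0.005,-0.087,0,-0.3,0]'
python3 - <<'E'
from h import *
s=arm.get_state();print(s['joints'].round(2),s['ee_pos'],s['ft_force'])
t=snap('wrist','w20')
E
```

```text
time_s: 41.68
ee_pos: [0.4422, 0.3658, 0.035]
tool_rot: [[-0.258, 0.966, -0.0], [0.966, 0.258, 0.005], [0.005, 0.001, -1.0]]
ft_force: [-0.3, -1.0, 5.8]
finger_gap: 0.0428
[-0.7   0.75 -0.05  1.83  0.05  0.55 -0.52] [0.44219299 0.36582697 0.03496041] [-0.25570868 -1.02127573  5.84174951]
```

View pics/w20.png

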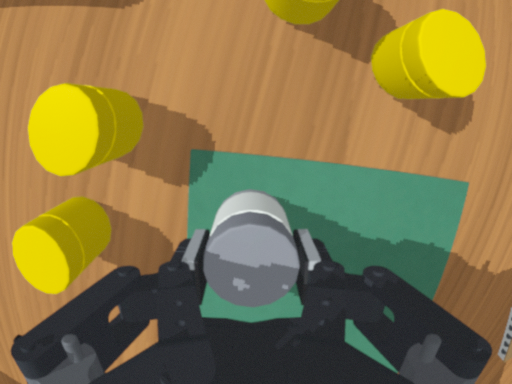

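The third spare is held at (252,255). Lifting it well above the post and carrying it to cup E.

```bash
python3 -m pendant '[0.03,0,0,0.03,0,0,0, 0.03,0,0,0.08,0,0,0, 0.03,0,0,0.13,0,0,0, 0.03,0.022,-0.052,0.16,0,0,0, 0.03,0.043,-0.104,0.16,0,0,0, 0.03,0.065,-0.156,0.16,0,0,0, 0.03,0.087,-0.208,0.16,0,0,0,0.03,0.108,-0.26,0.16,0,0,0,0.03,0.13,-0.312,0.16,0,0,0,0.03,0.152,-0.364,0.16,0,0,0]'
python3 -m pendant '[0.03,0.012,-0.03,0,0,0,0,0.03,0.021,-0.052,0,0,0,0,0.03,0.021,-0.052,0,0,0,0,0.03,0.021,-0.052,-0.03,0,0,0]'
python3 -c "
from h import *
s=arm.get_state();print(s['joints'].round(2),s['ee_pos'],s['finger_gap'])"
```

```text
time_s: 42.98
ee_pos: [0.5944, 0.0003, 0.195]
tool_rot: [[-0.258, 0.966, -0.0], [0.966, 0.258, 0.005], [0.005, 0.001, -1.0]]
ft_force: [0.7, -0.3, -1.2]
finger_gap: 0.043
time_s: 43.48
ee_pos: [0.6171, -0.049, 0.1671]
tool_rot: [[-0.261, 0.965, 0.006], [0.965, 0.261, 0.007], [0.005, 0.007, -1.0]]
ft_force: [-0.5, 0.2, -2.2]
finger_gap: 0.0427
[ 0.08  0.63 -0.05  1.6   0.03  0.91  0.28] [ 0.61712659 -0.04903035  0.16710955] 0.04267037085884587
```

```bash
python3 -m pendant '[0.03,0,-0.004,0,0,0.3,0, 0.03,0,-0.004,-0.03,0,0.3,0, 0.03,0,-0.004,-0.06,0,0.3,0, 0.03,0,-0.004,-0.09,0,0.3,0,0.03,0,-0.004,-0.09,0,0.3,0]'
python3 - <<'E'
from h import *
s=arm.get_state();print(s['joints'].round(2),s['ee_pos'],s['finger_gap'],s['ft_force'],s['tool_rot'][:,2])
c=snap('side','s21')
cv2.imwrite('pics/c21.png',cv2.resize(c['image'][150:280,200:350,::-1],None,fx=4,fy=4))
E
```

```text
time_s: 44.1
ee_pos: [0.6157, -0.0513, 0.076]
tool_rot: [[-0.263, 0.965, -0.004], [0.965, 0.263, 0.008], [0.009, -0.001, -1.0]]
ft_force: [0.7, 0.5, -1.1]
finger_gap: 0.0428
[ 0.08  0.74 -0.05  1.67  0.04  0.73  0.28] [ 0.61575    -0.05126149  0.07604491] 0.04282652537844577 [ 0.73275915  0.46786916 -1.10450619] [-0.00382692  0.00841547 -0.99995727]
```

View pics/c21.png

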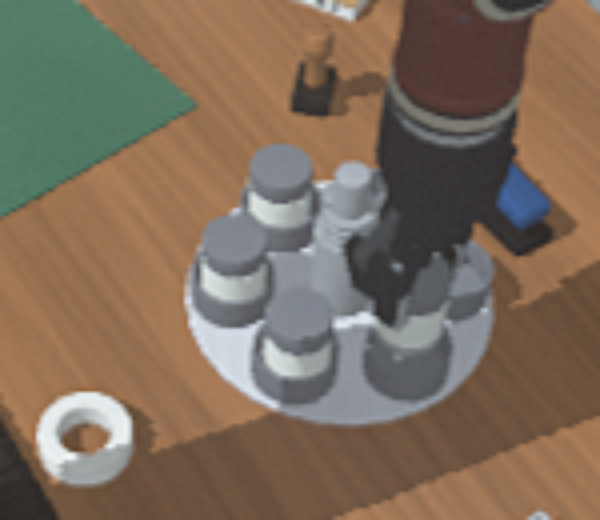

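```bash
python3 -m pendant '[0.03,0.001,-0.0015,-0.008,-0.3,0,0, 0.03,0.001,-0.0015,-0.018,-0.3,0,0, 0.03,0.001,-0.0015,-0.027,-0.3,0,0, 0.03,0.001,-0.0015,-0.034,-0.3,0,0,0.03,0.001,-0.0015,-0.036,-0.3,0,0,0.03,0.001,-0.0015,-0.036,-0.3,0,0]'
python3 -c "
from h import *
s=arm.get_state();print(s['joints'].round(2),s['ee_pos'],s['ft_torque'])"
```

```text
time_s: 44.9
ee_pos: [0.6184, -0.0532, 0.0416]
tool_rot: [[-0.263, 0.965, 0.0], [0.965, 0.263, 0.003], [0.003, 0.001, -1.0]]
ft_force: [-0.7, 0.3, -1.3]
finger_gap: 0.0429
[ 0.08  0.79 -0.04  1.69  0.04  0.66  0.28] [ 0.6183907  -0.05319928  0.04162044] [-0.06083385 -0.005676    0.00330969]
```

```bash
python3 -m pendant '[0.03,-0.001,0,-0.0015,0,0,0,0.03,-0.001,0,-0.0015,0,0,0,0.058,-0.001,0,-0.001,0,0,0,0.058,-0.001,0,-0.001,0,0,0,0.058,-0.001,0,0.02,0,0,0,0.058,-0.001,0,0.06,0,0,0,0.058,-0.001,0,0.11,0,0,0,0.07,-0.02,-0.05,0.15,0,0,0,0.07,-0.05,-0.1,0.18,0,0,0,0.07,-0.08,-0.15,0.2,0,0,0]'
python3 -m pendant '[0.07,-0.02,-0.05,0.01,0,0,0,0.07,-0.04,-0.1,0.02,0,0,0,0.07,-0.04,-0.1,0.02,0,0,0]'
python3 - <<'E'
from h import *
s=arm.get_state();print(s['joints'].round(2),s['ee_pos'],s['ft_force'])
for f in('side','top'):
    c=snap(f,f[0]+'22');P=cloud(c)
    m=((P[...,2]>.056)&(P[...,2]<.08)&(P[...,0]>.35)&(P[...,0]<.72)&(P[...,1]>-.1)&(P[...,1]<.46)).astype(np.uint8)
    n,l,st,ce=cv2.connectedComponentsWithStats(m)
    for i in range(1,n):
        if st[i,4]>40:p=P[l==i];print(f,ce[i].round(),((p.max(0)+p.min(0))/2).round(4),np.ptp(p,0).round(3), p[:,2].max().round(4))
    k=P[(abs(P[...,2]-.009)<.004)&(P[...,0]>.4)&(P[...,0]<.65)&(P[...,1]<-.18)&(P[...,1]>-.41)&(c['image'].min(-1)>170)]
    if len(k):print('cover',len(k),np.median(k[:,2]),cv2.minEnclosingCircle(k[:,:2].astype(np.float32)))
E
```

```text
time_s: 46.15
ee_pos: [0.5411, -0.1993, 0.2409]
tool_rot: [[-0.263, 0.965, 0.002], [0.965, 0.263, 0.002], [0.001, 0.003, -1.0]]
ft_force: [0.2, -0.2, -0.7]
finger_gap: 0.0701
time_s: 46.52
ee_pos: [0.4976, -0.3061, 0.2616]
tool_rot: [[-0.252, 0.968, 0.001], [0.968, 0.252, -0.003], [-0.003, 0.001, -1.0]]
ft_force: [0.5, 0.6, -0.1]
finger_gap: 0.0701
[ 0.53  0.48 -0.03  1.58  0.02  1.08  0.75] [ 0.49762284 -0.30613009  0.26162516] [ 0.52043112  0.61846313 -0.11880759]
side [279. 160.] [0.7061 0.1979 0.0653] [0.019 0.021 0.018] 0.0744
side [269. 193.] [0.6092 0.0955 0.0653] [0.042 0.044 0.018] 0.0745
side [258. 211.] [0.5475 0.0559 0.0654] [0.043 0.045 0.019] 0.0746
side [285. 212.] [0.6126 0.0184 0.068 ] [0.041 0.04  0.024] 0.08
side [303. 228.] [ 0.618  -0.0542  0.0652] [0.042 0.042 0.018] 0.0744
side [274. 230.] [ 0.552  -0.0204  0.0647] [0.044 0.043 0.017] 0.0734
cover 4199 0.009811131353606117 ((0.5365390181541443, -0.2974912226200104), 0.12598411738872528)
top [199. 143.] [0.7062 0.2002 0.0666] [0.021 0.022 0.017] 0.075
top [283. 172.] [ 0.616  -0.0514  0.068 ] [0.042 0.04  0.016] 0.076
top [233. 175.] [0.6082 0.0983 0.0663] [0.041 0.042 0.02 ] 0.0764
top [257. 176.] [0.609  0.0231 0.069 ] [0.035 0.042 0.021] 0.0796
top [272. 194.] [ 0.5497 -0.0186  0.0663] [0.042 0.043 0.015] 0.074
top [247. 195.] [0.5465 0.0566 0.0656] [0.043 0.042 0.019] 0.0752
cover 1744 0.007981870766614274 ((0.5311936736106873, -0.29408445954322815), 0.12300363928079605)
```

View pics/s22.png

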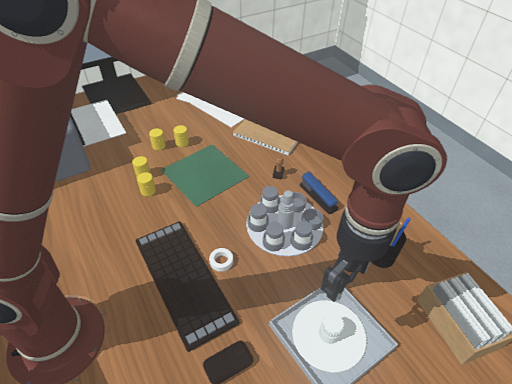

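View pics/t22.png

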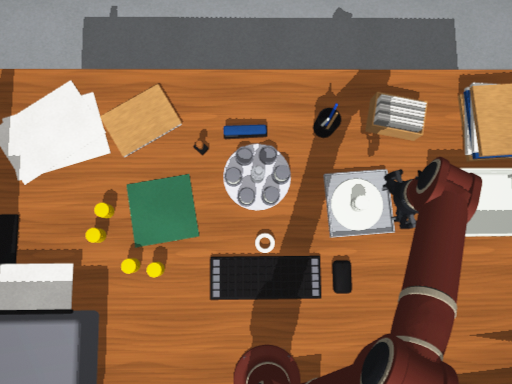

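The side and top views show an empty mat, pots in cups B, C, D (kept) and E with matching cap heights, and the cover centred in the tray. The desk things are where they were and the arm is clear. Handing in.

```bash
python3 -m pendant '[0.07,0,0,0,0,0,0,0.07,0,0,0,0,0,0]'; python3 -c "
from station import arm
print(arm.finish_job())"
```

```text
time_s: 46.88
ee_pos: [0.5014, -0.2976, 0.2603]
tool_rot: [[-0.265, 0.964, 0.002], [0.964, 0.265, 0.004], [0.004, 0.003, -1.0]]
ft_force: [0.7, 0.3, -0.1]
finger_gap: 0.0701
the job is handed in; nothing more can be done
None
```

The job is handed in at about 47 s of the 210 s allowed. I unscrewed the cover (about 2¼ turns over three grips), laid it knob-up in the tray and stood all three white spares in empty cups. The kept pot, the yellow lookalikes and the desk things were left alone. One spare was knocked aside during the run, so I measured it again before picking it up.

- **Pots:** all four stand at matching cap heights and within about 3 mm of their cup centres; the mat is empty.
- **Cover:** right after release it measured flat and within about 9 mm of the tray centre (30 mm allowed). My last automatic cover check disagreed: it gave a 125 mm radius because its looser brightness limit also took in the tray's corners. I relied on the earlier figure and the final pictures, which show the cover centred.
- **Clearance:** the arm was about 0.26 m above the desk, touching nothing, with no notable force.

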